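Fetch the denture from the drawer behind the bottles

TASK

Set the pumice box, the bur jar and the amber bottle that stand before the drawer box aside on the dark mat, pull the drawer well out, and set the denture down (not dropped) flat in the grey case pan, on its free floor beside the plaster model. Leave the wax tin in the drawer, shut the drawer fully and only then put the box, the jar and the bottle back exactly where and as each of them stood. Nothing may be tipped over on the way.

Things in the scene. Friction and masses are not known exactly. Their poses are not given: they have to be found in the camera images.
- drawer_box: Low grey drawer box with a clear top that shows its contents, fixed on a thin green mat; 165 mm deep (x), 200 mm wide (y), top 61 mm above the bench. Its white drawer faces the robot (its -x). Origin: on the bench, 75 mm behind its front, z up. Before it, on the 3 mm mat (x -0.24 to 0.10, y within 0.135), pumice box, jar and bottle stand in a row along y, any order, 85 mm apart, at x = -0.185.
- drawer (a joint): Travel of the drawer in m: 0 shut, 0.140 fully out along the box's -x. Slides easily (about 1 N), stays where left. Its floor is 16 mm above the bench; inside 145 mm (x -0.067 to 0.078 when shut) by 178 mm (y); side and back walls reach 44 mm above the bench, the front 57 mm; a divider along x (to 41 mm) parts it into a left and a right half, each 88 mm wide.
- drawer_pull (a point): Middle of the drawer's pull, an upright aluminium blade that sticks 30 mm out of the middle of the drawer front: 14 mm thick (along the drawer box's y, the way to pinch it from above), from 32 to 56 mm above the bench. This point is 17 mm out of the front (box x = -0.0895 when shut), 44 mm above the bench, and moves with the drawer. Axes as the drawer box's.
- denture: Denture with pink gum and pale teeth on its grey model, lying in the left or right half of the drawer (box x about -0.004 when shut). 54 mm (its x, the way to grip it: faces at x -0.023 and +0.027) by 62 mm (y) by 30 mm high; grip faces reach 17 mm above its underside. Its x lies within 0.15 rad of the drawer box's x. Origin: centre of its underside, z up.
- wax_tin: Round low pot of pink wax, 51 mm across, 21 mm high, lying in the other half of the drawer; it stays in the drawer. Origin: centre of its underside.
- pumice_box: Pale pink-beige plastic box with a slip lid: 60 mm (its x, the way to grip it) by 78 mm (its y) by 46 mm high; the lid is the upper 16 mm, the part below it 58 x 76 mm. Its x lies within 0.1 rad of the drawer box's x at the start. Origin: centre of its underside, z up.
- bur_jar: Small round clear glass jar full of old burs and mandrels that stick up in it, 45 mm (x) by 42 mm (y) across, 40 mm high. Origin: centre of its underside, z up.
- amber_bottle: Brown glass bottle with a white screw cap, the only tall one of the three: 42 mm across up to 72 mm, 91 mm high. Origin: centre of its underside, z up.
- bench_mat: Empty dark rubber mat, 170 mm (x) by 190 mm (y) by 3 mm, fixed to the bench: the side area. Origin: centre of its underside on the bench, z up (its top is 3 mm above). Mat and case pan change places from start to start. Mind the fixed cup of pencils at world x 0.58, y -0.02 (75 mm across, pencil tips 180 mm high).
- case_pan: Grey open case pan, fixed, 190 mm (x) by 140 mm (y) by 35 mm high, walls 3 mm, inner floor 3 mm above its underside. A pale green plaster jaw model, 49 mm high, is fixed in its far part (x +0.028 to +0.086, y within 0.037); the floor from x = -0.092 to +0.028 is free for the denture. Origin: centre of its underside on the bench, z up. It changes places with the mat.
Things that resemble listed ones, but are neither listed nor needed, are in the scene too. Leave any red look-alike of the amber_bottle alone.

How it is judged (in metres and radians):
On the way, in this order (a step that is already met when the one before it is completed fails the run):
1. the pumice box, the jar and the bottle stand upright on the dark mat, released (x of pumice_box in the frame of bench_mat between -0.085 and 0.085 m and y of pumice_box in the frame of bench_mat between -0.095 and 0.095 m and z of each of pumice_box, bur_jar, amber_bottle in the frame of bench_mat below 0.01 m and angle between each of pumice_box, bur_jar, amber_bottle's own z axis and vertical below 0.15 rad and contact force between the fingers and pumice_box below 0.1 N and linear speed of each of pumice_box, bur_jar, amber_bottle below 0.03 m/s and x of bur_jar in the frame of bench_mat between -0.085 and 0.085 m and y of bur_jar in the frame of bench_mat between -0.095 and 0.095 m and contact force between the fingers and bur_jar below 0.1 N and x of amber_bottle in the frame of bench_mat between -0.085 and 0.085 m and y of amber_bottle in the frame of bench_mat between -0.095 and 0.095 m and contact force between the fingers and amber_bottle below 0.1 N), for 0.2 s.
2. the drawer is pulled well out, by more than 90 mm (value of joint drawer above 0.09 m), for 0.2 s.
3. the denture lies flat on the free floor of the case pan, released (x of denture in the frame of case_pan between -0.075 and 0.005 m and y of denture in the frame of case_pan between -0.05 and 0.05 m and z of denture in the frame of case_pan below 0.009 m and angle between denture's own z axis and vertical below 0.15 rad and contact force between the fingers and denture below 0.1 N and linear speed of denture below 0.03 m/s), for 0.2 s.
4. the drawer is shut with the wax tin in it (value of joint drawer below 0.008 m and x of wax_tin in the frame of drawer_box between -0.055 and 0.065 m and y of wax_tin in the frame of drawer_box between -0.085 and 0.085 m and z of wax_tin in the frame of drawer_box below 0.025 m and angle between wax_tin's own z axis and vertical below 0.15 rad), for 0.2 s.
At the end, for the whole second after the job is handed in: Pumice box, bur jar and amber bottle upright within 15 mm of where each stood, the box square to the drawer box to 0.3 rad; the denture flat on the free floor of the case pan; the wax tin in the drawer; the drawer shut to 8 mm; all released and at rest (all of step 3 and all of step 4 and distance of each of pumice_box, bur_jar, amber_bottle from where it was at the start of the episode below 0.015 m and angle between each of pumice_box, bur_jar, amber_bottle's own z axis and vertical below 0.1 rad and contact force between the fingers and pumice_box below 0.1 N and linear speed of each of pumice_box, bur_jar, amber_bottle below 0.03 m/s and contact force between the fingers and bur_jar below 0.1 N and contact force between the fingers and amber_bottle below 0.1 N and angle between the x axis of pumice_box and the x axis of drawer_box, either way round below 0.3 rad); the robot touches nothing.
It fails at once if the bottle, the jar or the pumice box is tipped by more than about 30 degrees (angle between any of pumice_box, bur_jar, amber_bottle's own z axis and vertical above 0.5 rad).
It fails at once if the denture is tipped by more than about 45 degrees (angle between denture's own z axis and vertical above 0.8 rad).
It fails at once if the denture is dropped: it falls faster than 0.6 m/s with no finger on it (linear speed of denture above 0.6 m/s and contact force between the fingers and denture below 0.1 N).
It also fails if it takes over 149 s, if anything falls off the work surface, if the arm or the gripper's body presses on something with over 40 N, if the wrist force passes 120 N, or if a joint passes its speed limit or range.

ROBOT

A 6-joint arm with a two-finger parallel gripper is mounted at the origin on a cart in front of the work surface, level with it; the furniture and walls round the work are solid. World frame = base frame: x ahead of the robot, y to its left, z up, the work surface at z = 0. Lengths are in mm, angles in rad, forces in N, time in s.
With the tool pointing down it reaches from about 350 to 975 mm from the base axis. Payload 7.1 kg.
Tool frame: the origin (TCP) lies midway between the tips of the shut fingers; the grasp point (between the pads) lies 19 mm behind it (ctrl.grip_depth is the distance from the TCP to the grasp point, in mm); z points along the fingers, y is the line along which they close (so a half turn about z gives the same grasp; the last joint's range is limited). The gripper opens to 88 mm and grips with 3 to 60 N. Pads are 20 mm wide; open, the fingers measure 115 mm over their backs; the gripper's body (75 mm by 178 mm) begins 61 mm behind the grasp point.
Start: joints at [1.129, 0.423, 1.63, -0, 1.089, -0.019], TCP at [256.415, 569.962, 222.675] pointing down, gripper open.
Joint ranges: [-3, 3], [-0.9, 2.11], [0.09, 2.58], [-1.31, 4.45], [0.11, 2.69], [-2.54, 2.54]. Speed limits (rad/s): [2.39, 2.39, 3.01, 3.14, 3.14, 3.14].

INTERFACE

Orientations are given as a rotation vector (axis times angle).
In Python, from workcell import get_obs, vision, ctrl gives the robot as it stands.
- The arm moves only by the tool step_arm, never from a script. Its argument "plan" is a list of rows, each a list of 7 numbers: the opening, from -1 (shut) to 1 (fully open), then the shift along the tool's x, y, z as a fraction of full scale, then the turn, a rotation vector about the tool's x, y, z as a fraction of full scale. In form: [[fingers, dx, dy, dz, wx, wy, wz], ...]. A call has 1 to 20 rows; each row shifts and turns the commanded pose from where the row before left it, along the tool's axes as they then stand; what a row does not reach is not made up. Full scale, the value 1, is 50 mm for a shift and 0.12 rad for a turn. A row lasts 1/8 s, in which the tool goes at most 62.5 mm and 10.7 degrees, less where a joint would pass 70% of its speed; a pose out of reach is approached as far as the arm can. A call with a number of a shift or a turn outside -1 to 1 is refused whole. A call with a gripper value outside its range is refused whole. The fingers move at their own pace and stop on an object; the grip force is fixed at half the most. Time passes only in rows, so rows that do not move let the fingers close. It gives the time, the measured TCP pose, the force, the opening and the grip force at its end, in the units of the state.
- get_obs(): the state, without advancing time (a new reading comes with each control period).
- vision.get_image(name): name is "scene" or "top"; returns a dict with "pixels" (400x640x3 uint8, red, green, blue), "depth" (400x640 float32, mm along the optical axis (not along the pixel's ray), 0 where there is no reading), "fx", "fy", "cx", "cy" (pixels), "T" (4x4, takes a point from camera to world coordinates). Camera axes: x right, y down, z forward; pixel columns grow to the right and rows downward; lengths in mm; the calibration is good to about 2 mm. A picture is of the moment at which its call begins.
- ctrl.close_job(): hands the job in; it is judged then, once.
The state is a dict: "t": time; "qpos": joint angles; "qvel": joint speeds; "joint_torque": joint torques, N m; "ee_pos": TCP position; "orientation": TCP orientation; "ft_force": force on the tool from outside, world axes, zero at the start; "moment": the same for the moment, N m; "width": finger opening in mm; "grasp_force": force on a finger pad.
Only numpy, scipy, OpenCV 4.12 (cv2) and the standard library are available. Lean on these libraries where they do the work, as an engineer would, in place of code of your own. Each camera call takes 0.05 s, during which the arm holds its last target. There are 200 camera calls.

## Working session

There is one attempt and no reset: what is moved stays moved. The work goes in short steps, Python scripts to look and compute and a tool call to move; the robot and the scene stay as the last step left them, time stands still between calls to the robot, and variables do not carry over. Pictures are saved under pics/ and viewed, at most 14 in all, crops included, and the job is handed in when it is done.

Besides the shell and the picture viewer there is one more tool, called after "Call:" in YAML: its name, and indented under it one key for each argument. step_arm: Moves the arm, as the interface text tells. Its arguments: {"type":"object","properties":{"plan":{"type":"array","items":{"type":"array","items":{"type":"number","minimum":-1,"maximum":1}}}},"required":["plan"]}

```bash
ls; mkdir -p pics
python3 - <<'E'
from workcell import get_obs, vision, ctrl
import cv2, numpy as np
o=get_obs(); print(o)
for n in("scene","top"):
    d=vision.get_image(n); cv2.imwrite(f"pics/{n}0.png",d["pixels"][:,:,::-1]); np.savez(f"{n}0.npz",**d)
    print(n,d["fx"],d["cx"],d["cy"],d["T"].round(3).tolist())
E
```

```text
pics
{'t': 0.0, 'qpos': array([ 1.12901454e+00,  4.23860608e-01,  1.63070972e+00, -1.51299597e-05,
        1.08859062e+00, -1.90330704e-02]), 'qvel': array([ 0.00031676, -0.00119971,  0.00146654,  0.00070193,  0.00085137,
       -0.00068115]), 'joint_torque': array([ 7.69518629e-04, -5.44619143e+01, -2.73676103e+01,  6.44524209e-02,
        2.24546401e-02, -1.40255611e-04]), 'ee_pos': array([256.173188  , 569.46249557, 221.88160886]), 'orientation': array([-6.59034898e-01, -3.07133576e+00,  2.40290906e-03]), 'ft_force': array([-0.23751271, -0.25506311,  0.34651117]), 'moment': array([-0.02031876,  0.00553763,  0.03727503]), 'grasp_force': 0.0, 'width': 88.0181340279827}
scene 453.2097577847407 322.67553695629664 200.90104217190824 [[0.844, -0.412, 0.344, 84.181], [-0.537, -0.654, 0.533, -620.003], [0.006, -0.635, -0.773, 943.683], [0.0, 0.0, 0.0, 1.0]]
top 391.4811828488046 323.6503617509311 202.47441931151272 [[0.017, -0.984, 0.178, 302.854], [-1.0, -0.018, -0.002, -38.244], [0.005, -0.178, -0.984, 1198.555], [0.0, 0.0, 0.0, 1.0]]
```

View pics/scene0.png

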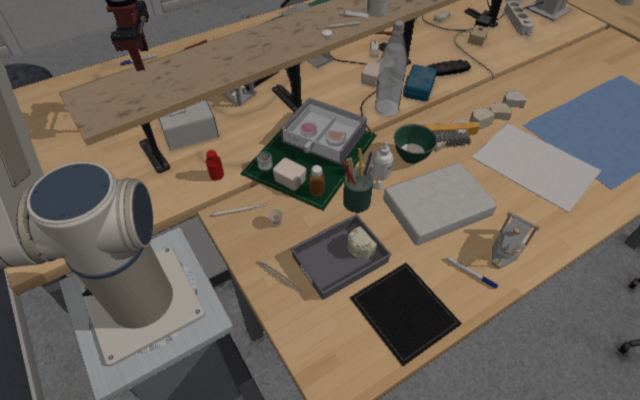

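View pics/top0.png

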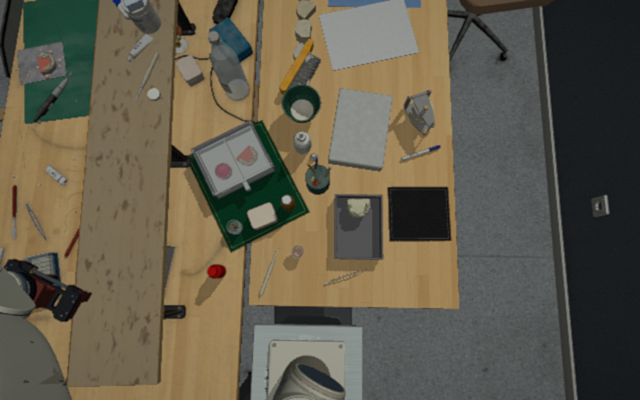

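The scene view shows the green mat with the jar (265,160), pumice box (290,173) and bottle (317,180), the pan at (340,255) and the dark mat at (405,310). The overhead shelf is to the left, and a red look-alike stands at (215,165). The top view shows the same things: jar (234,227), box (262,216), bottle (287,202), pull (247,184), pan (358,226) and mat (419,213).

```bash
cat > h.py <<'E'
import numpy as np, cv2
from workcell import get_obs, vision, ctrl
def cloud(d):
    v,u=np.mgrid[0:400,0:640]; z=d["depth"].astype(float)
    P=np.stack([(u-d["cx"])/d["fx"]*z,(v-d["cy"])/d["fy"]*z,z,np.ones_like(z)],-1)@np.array(d["T"]).T
    P[z==0]=np.nan
    return P[...,:3]
E
python3 - <<'E'
from h import *
d=np.load("top0.npz"); P=cloud(d); im=d["pixels"]
cv2.imwrite("pics/topc.png",cv2.resize(im[115:265,180:320,::-1],None,fx=5,fy=4,interpolation=cv2.INTER_CUBIC)[:600,:800]) 
cv2.imwrite("pics/topc.png",cv2.resize(im[115:265,180:330,::-1],None,fx=4,fy=4,interpolation=cv2.INTER_CUBIC))
for n,(u,v) in dict(jar=(234,227),box=(262,216),bot=(287,202),pull=(247,184),pan=(358,245),pl=(358,208),mat=(419,213),shelf=(120,180),shelfedge=(165,180),dent=(246,155),tin=(223,171),table=(300,280),red=(216,271),cup=(317,180),dbox=(205,160)).items(): print(n,P[v,u].round(0))
# rectangles by world height/colour
def rect(m):
    pts=P[m][:,:2].astype(np.float32); r=cv2.minAreaRect(pts); print(len(pts),r)
hsv=cv2.cvtColor(im,cv2.COLOR_RGB2HSV).astype(int)
v,u=np.mgrid[0:400,0:640]
def comp(m,seed):
    n,l=cv2.connectedComponents(m.astype(np.uint8)); return (l==l[seed[1],seed[0]])
m=comp((im.max(-1)<60)&(abs(P[...,2]-3)<12)&(u>380)&(u<460),(419,213)); rect(m)
m=comp((P[...,2]>22)&(P[...,2]<45)&(u>325)&(u<390)&(v>185)&(v<270),(334,230)); rect(m)
g=(hsv[...,0]>50)&(hsv[...,0]<95)&(hsv[...,1]>100)&(u>180)&(u<315)&(v>110)&(v<260)
g=comp(g,(200,190)); rect(g)
E
```

```text
jar [434. 225.  37.]
box [467. 142.  45.]
bot [502.  65.  95.]
pull [562. 190.  53.]
pan [ 390. -148.   -0.]
pl [ 498. -144.   36.]
mat [ 490. -335.    8.]
shelf [531. 488. 210.]
shelfedge [534. 372. 208.]
dent [650. 197.  60.]
tin [599. 262.  62.]
table [282.  27.  -0.]
red [304. 256.  90.]
cup [568. -20.  96.]
dbox [632. 318.  62.]
3216 ((491.1023254394531, -334.90771484375), (167.1101837158203, 187.16693115234375), 1.1619267463684082)
532 ((444.1976318359375, -143.94363403320312), (145.26605224609375, 195.59349060058594), 89.41140747070312)
251807 ((nan, nan), (0.0, 0.0), 0.0)
```

View pics/topc.png

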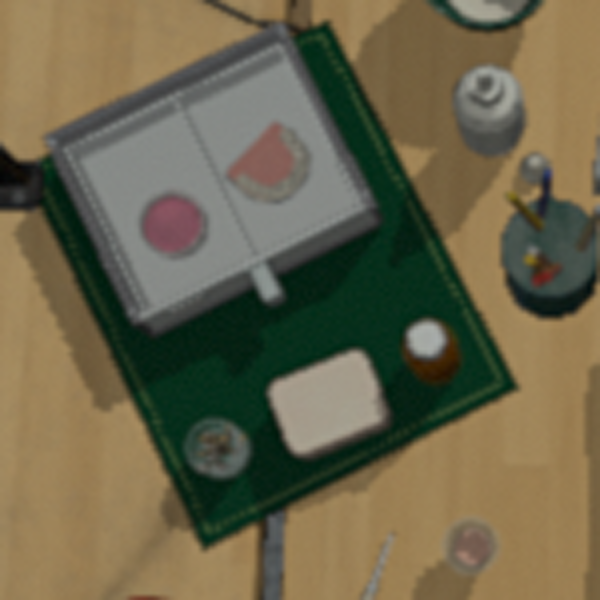

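Run:
```python
from h import *
d=np.load("top0.npz"); P=cloud(d); im=d["pixels"]
hsv=cv2.cvtColor(im,cv2.COLOR_RGB2HSV).astype(int); v,u=np.mgrid[0:400,0:640]; Z=P[...,2]
g=(hsv[...,0]>50)&(hsv[...,0]<95)&(hsv[...,1]>100)&(u>180)&(u<308)&(v>118)&(v<260)&(abs(Z-3)<12)
n,l,s,_=cv2.connectedComponentsWithStats(g.astype(np.uint8)); k=1+s[1:,4].argmax(); m=l==k
r=cv2.minAreaRect(P[m][:,:2].astype(np.float32)); print("mat",r)
# drawer box top plane
m=(abs(Z-61)<6)&(u>185)&(u<280)&(v>118)&(v<200); print("boxtop",cv2.minAreaRect(P[m][:,:2].astype(np.float32)))
def near(c,zl,zh,r=50):
    m=(np.hypot(P[...,0]-c[0],P[...,1]-c[1])<r)&(Z>zl)&(Z<zh); Q=P[m]; 
    return Q,cv2.minAreaRect(Q[:,:2].astype(np.float32))
for nm,c,zl,zh in(("box",(467,142),38,60),("jar",(434,225),25,60),("bot",(502,65),80,110),("pull",(562,190),45,58)):
    Q,r=near(c,zl,zh,{"box":55,"jar":32,"bot":30,"pull":25}[nm]); print(nm,len(Q),Q.mean(0).round(1),np.median(Q,0).round(1),r)
# same from scene
d=np.load("scene0.npz"); P=cloud(d); Z=P[...,2]
for nm,c,zl,zh in(("box",(467,142),38,60),("jar",(434,225),25,60),("bot",(502,65),80,110),("pull",(562,190),45,58)):
    Q,r=near(c,zl,zh,{"box":55,"jar":32,"bot":30,"pull":25}[nm]); print("S",nm,len(Q),Q.mean(0).round(1),np.median(Q,0).round(1),r)
```

```text
mat ((574.9977416992188, 202.40109252929688), (336.22760009765625, 264.277587890625), 28.48851776123047)
boxtop ((632.76123046875, 234.2951202392578), (188.35678100585938, 199.62966918945312), 28.306413650512695)
box 517 [468.7 143.1  48.5] [469.1 143.5  48.6] ((469.3468322753906, 143.69146728515625), (60.18497848510742, 77.46707153320312), 23.868093490600586)
jar 115 [434.7 227.1  37.7] [434.5 227.3  39. ] ((435.2113952636719, 227.4971160888672), (39.26432418823242, 42.16868209838867), 3.407041549682617)
bot 75 [509.1  68.2  92.8] [508.1  68.   92.9] ((510.1662902832031, 67.95562744140625), (26.6287841796875, 23.75395965576172), 0.9677191376686096)
pull 64 [562.2 194.5  53.7] [561.8 193.2  54.1] ((566.9288330078125, 189.02011108398438), (33.44302749633789, 38.017723083496094), 46.4779167175293)
S box 512 [464.9 138.9  48. ] [464.4 138.2  48.6] ((466.2415771484375, 143.24403381347656), (61.71015930175781, 80.32369232177734), 22.7147216796875)
S jar 179 [432.7 225.9  35.8] [431.7 225.4  36.6] ((432.1044921875, 227.0084686279297), (40.79387283325195, 43.37150955200195), 0.07633793354034424)
S bot 97 [505.6  64.8  91. ] [504.6  64.2  92.4] ((507.43365478515625, 66.27125549316406), (26.944684982299805, 27.70652961730957), 82.7950439453125)
S pull 81 [562.9 192.   53.2] [563.1 191.4  54.1] ((563.9437255859375, 197.13546752929688), (32.00835037231445, 43.74607467651367), 81.67879486083984)
```

```bash
cat >> h.py <<'E'
from scipy.spatial.transform import Rotation as Ro
def yaw0(R): return np.arctan2(R[1,1],R[0,1])
def go(x,y,z,yaw=None,wide=False,cur=None):
    "units for step_arm: turn first, then shift in the turned tool frame"
    o=get_obs(); p=o["ee_pos"] if cur is None else np.array(cur[:3]); R=Ro.from_rotvec(o["orientation"]).as_matrix()
    c=yaw0(R) if cur is None else cur[3]; yaw=c if yaw is None else yaw
    d=np.array([x,y,z])-p
    yt=np.array([np.cos(yaw),np.sin(yaw),0]); xt=np.array([-yt[1],yt[0],0])
    print("wz",round((c-yaw)/.12,2)," shift",(np.array([d@xt,d@yt,-d[2]])/50).round(2),"tilt",R[:,2].round(3))
    return [x,y,z,yaw]
E
python3 - <<'E'
from h import *
c=go(256,570,375,.41); c=go(509,67,375,.41,cur=c); c=go(509,67,130,.41,cur=c);c=go(509,67,32,.41,cur=c)
E
```

```text
wz 6.15  shift [ 0.01  0.   -3.06] tilt [-0.001 -0.001 -1.   ]
wz 0.0  shift [-11.24   0.63   0.  ] tilt [-0.001 -0.001 -1.   ]
wz 0.0  shift [0.  0.  4.9] tilt [-0.001 -0.001 -1.   ]
wz 0.0  shift [0.   0.   1.96] tilt [-0.001 -0.001 -1.   ]
```

Call:
step_arm:
  plan:
    - [1,0,0,-1,0,0,0]
    - [1,0,0,-1,0,0,0]
    - [1,0,0,-1,0,0,0]
    - [1,0,0,0,0,0,1]
    - [1,0,0,0,0,0,1]
    - [1,0,0,0,0,0,1]
    - [1,0,0,0,0,0,1]
    - [1,0,0,0,0,0,1]
    - [1,0,0,0,0,0,1]
    - [1,0,0,0,0,0,0.15]
    - [1,0,0,0,0,0,0]

```text
t: 1.48
ee_pos: [256.4, 569.8, 372.4]
orientation: [1.72, 2.629, -0.001]
ft_force: [-0.5, -0.9, 0.1]
width: 87.7
grasp_force: 0.0
```

Call:
step_arm:
  plan:
    - [1,-0.9,0.05,0,0,0,0]
    - [1,-0.9,0.05,0,0,0,0]
    - [1,-0.9,0.05,0,0,0,0]
    - [1,-0.9,0.05,0,0,0,0]
    - [1,-0.9,0.05,0,0,0,0]
    - [1,-0.9,0.05,0,0,0,0]
    - [1,-0.9,0.05,0,0,0,0]
    - [1,-0.9,0.05,0,0,0,0]
    - [1,-0.9,0.05,0,0,0,0]
    - [1,-0.9,0.05,0,0,0,0]
    - [1,-0.9,0.05,0,0,0,0]
    - [1,-0.9,0.05,0,0,0,0]
    - [1,-0.44,0.03,0,0,0,0]
    - [1,0,0,1,0,0,0]
    - [1,0,0,1,0,0,0]
    - [1,0,0,1,0,0,0]
    - [1,0,0,1,0,0,0]
    - [1,0,0,0.4,0,0,0]
    - [1,0,0,0,0,0,0]

```text
t: 3.85
ee_pos: [508.2, 67.0, 151.2]
orientation: [-1.72, -2.626, 0.004]
ft_force: [-0.8, 0.0, 0.1]
width: 87.6
grasp_force: 0.0
```

Run:
```python
from h import *
c=go(509,67,130,.41); c=go(509,67,32,.41,cur=c)
```

```text
wz 0.01  shift [-0.01  0.01  0.42] tilt [-0.004 -0.    -1.   ]
wz 0.0  shift [0.   0.   1.96] tilt [-0.004 -0.    -1.   ]
```

Call:
step_arm:
  plan:
    - [1,0,0,0.6,0,0,0]
    - [1,0,0,0.6,0,0,0]
    - [1,0,0,0.6,0,0,0]
    - [1,0,0,0.5,0,0,0]
    - [1,0,0,0,0,0,0]
    - [-1,0,0,0,0,0,0]
    - [-1,0,0,0,0,0,0]
    - [-1,0,0,0,0,0,0]
    - [-1,0,0,0,0,0,0]
    - [-1,0,0,0,0,0,0]
    - [-1,0,0,0,0,0,0]

```text
t: 5.22
ee_pos: [509.4, 67.1, 37.8]
orientation: [1.723, 2.627, 0.0]
ft_force: [-0.3, 0.6, 2.2]
width: 40.3
grasp_force: 30.0
```

Run:
```python
from h import *
print(get_obs()["ee_pos"])
c=go(*get_obs()["ee_pos"][:2],250,.41); c=go(491,-262,250,0,cur=c); c=go(491,-262,36,0,cur=c)
```

```text
[509.42431629  67.12673565  37.78965952]
wz 0.0  shift [ 0.    0.   -4.24] tilt [ 0.  0. -1.]
wz 3.42  shift [-6.58 -0.37 -0.  ] tilt [ 0.  0. -1.]
wz 0.0  shift [0.   0.   4.28] tilt [ 0.  0. -1.]
```

Call:
step_arm:
  plan:
    - [-1,0,0,-0.4,0,0,0]
    - [-1,0,0,-0.8,0,0,0]
    - [-1,0,0,-0.8,0,0,0]
    - [-1,0,0,-0.8,0,0,0]
    - [-1,0,0,-0.8,0,0,0]
    - [-1,0,0,-0.6,0,0,0]
    - [-1,0,0,0,0,0,0.5]
    - [-1,0,0,0,0,0,0.9]
    - [-1,0,0,0,0,0,0.9]
    - [-1,0,0,0,0,0,0.7]
    - [-1,0,0,0,0,0,0.4]
    - [-1,0,0,0,0,0,0]

```text
t: 6.72
ee_pos: [509.0, 67.1, 247.3]
orientation: [-2.218, -2.224, 0.001]
ft_force: [0.2, 0.2, -1.2]
width: 40.3
grasp_force: 30.0
```

Call:
step_arm:
  plan:
    - [-1,-0.4,-0.04,0,0,0,0]
    - [-1,-0.8,-0.04,0,0,0,0]
    - [-1,-0.8,-0.04,0,0,0,0]
    - [-1,-0.8,-0.04,0,0,0,0]
    - [-1,-0.8,-0.04,0,0,0,0]
    - [-1,-0.8,-0.04,0,0,0,0]
    - [-1,-0.8,-0.04,0,0,0,0]
    - [-1,-0.8,-0.04,0,0,0,0]
    - [-1,-0.58,-0.04,0,0,0,0]
    - [-1,0,0,0,0,0,0]
    - [-1,0,0,0.7,0,0,0]
    - [-1,0,0,0.8,0,0,0]
    - [-1,0,0,0.8,0,0,0]
    - [-1,0,0,0.8,0,0,0]
    - [-1,0,0,0.6,0,0,0]
    - [-1,0,0,0.2,0,0,0]
    - [-1,0,0,0,0,0,0]

```text
t: 8.85
ee_pos: [492.0, -261.3, 52.6]
orientation: [-2.218, -2.224, 0.0]
ft_force: [0.0, -0.7, -1.5]
width: 40.0
grasp_force: 30.0
```

Run:
```python
from h import *
c=go(491,-262,39,0)
c=go(491,-262,150,0,cur=c); c=go(468,143.5,150,.41,cur=c)
```

```text
wz 0.02  shift [-0.01 -0.02  0.27] tilt [-0.001  0.001 -1.   ]
wz 0.0  shift [ 0.    0.   -2.22] tilt [-0.001  0.001 -1.   ]
wz -3.42  shift [ 7.62  2.81 -0.  ] tilt [-0.001  0.001 -1.   ]
```

Call:
step_arm:
  plan:
    - [-1,0,0,0.15,0,0,0]
    - [-1,0,0,0.12,0,0,0]
    - [-1,0,0,0,0,0,0]
    - [0.2,0,0,0,0,0,0]
    - [1,0,0,0,0,0,0]
    - [1,0,0,0,0,0,0]
    - [1,0,0,0,0,0,0]
    - [1,0,0,-0.6,0,0,0]
    - [1,0,0,-1,0,0,0]
    - [1,0,0,-1,0,0,0]
    - [1,0,0,-1,0,0,0]
    - [1,0,0,0,0,0,-1]
    - [1,0,0,0,0,0,-1]
    - [1,0,0,0,0,0,-1]
    - [1,0,0,0,0,0,-0.4]
    - [1,0,0,0,0,0,0]

```text
t: 10.85
ee_pos: [491.9, -261.9, 219.2]
orientation: [-1.723, -2.627, -0.0]
ft_force: [0.8, 0.7, -0.2]
width: 87.8
grasp_force: 0.0
```

Call:
step_arm:
  plan:
    - [1,0.9,0.34,0,0,0,0]
    - [1,0.9,0.34,0,0,0,0]
    - [1,0.9,0.34,0,0,0,0]
    - [1,0.9,0.34,0,0,0,0]
    - [1,0.9,0.34,0,0,0,0]
    - [1,0.9,0.34,0,0,0,0]
    - [1,0.9,0.34,0,0,0,0]
    - [1,0.9,0.34,0,0,0,0]
    - [1,0.42,0.09,0,0,0,0]
    - [1,0,0,0.7,0,0,0]
    - [1,0,0,0.9,0,0,0]
    - [1,0,0,0.9,0,0,0]
    - [1,0,0,0,0,0,0]

```text
t: 12.48
ee_pos: [466.5, 142.9, 91.8]
orientation: [-1.721, -2.623, 0.008]
ft_force: [0.0, 0.8, 0.8]
width: 87.8
grasp_force: 0.0
```

Run:
```python
from h import *
d=vision.get_image("top"); P=cloud(d)
m=(abs(P[...,0]-491)<90)&(abs(P[...,1]+300)<110)&(P[...,2]>60)&(P[...,2]<110); print(m.sum(),np.median(P[m],0))
c=go(468,143.5,8,.41)
```

```text
147 [ 489.42789244 -256.14855664   83.47180747]
wz -0.01  shift [ 0.01 -0.    1.71] tilt [-0.003 -0.001 -1.   ]
```

Call:
step_arm:
  plan:
    - [1,0,0,0.5,0,0,0]
    - [1,0,0,0.5,0,0,0]
    - [1,0,0,0.4,0,0,0]
    - [1,0,0,0.25,0,0,0]
    - [1,0,0,0,0,0,0]
    - [-1,0,0,0,0,0,0]
    - [-1,0,0,0,0,0,0]
    - [-1,0,0,0,0,0,0]
    - [-1,0,0,0,0,0,0]
    - [-1,0,0,0,0,0,0]

```text
t: 13.78
ee_pos: [469.0, 143.5, 12.1]
orientation: [1.723, 2.627, 0.0]
ft_force: [-1.2, -0.3, 6.5]
width: 59.0
grasp_force: 30.0
```

Run:
```python
from h import *
p=get_obs()["ee_pos"];print(p)
c=go(*p[:2],240,.41); c=go(491,-337,240,0,cur=c)
```

```text
[469.00076023 143.49145189  12.07361529]
wz -0.0  shift [ 0.    0.   -4.56] tilt [ 0.  0. -1.]
wz 3.42  shift [-9.61  0.44 -0.  ] tilt [ 0.  0. -1.]
```

Call:
step_arm:
  plan:
    - [-1,0,0,-0.3,0,0,0]
    - [-1,0,0,-0.5,0,0,0]
    - [-1,0,0,0,0,0,0]
    - [-1,0,0,0,0,0,0]

```text
t: 14.28
ee_pos: [468.8, 143.4, 51.6]
orientation: [1.723, 2.627, 0.0]
ft_force: [-0.2, 0.1, -2.4]
width: 59.2
grasp_force: 30.0
```

Run:
```python
from h import *
d=vision.get_image("scene"); cv2.imwrite("pics/lift.png",cv2.resize(d["pixels"][100:250,200:400,::-1],None,fx=3,fy=3))
```

```text
(no output)
```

View pics/lift.png

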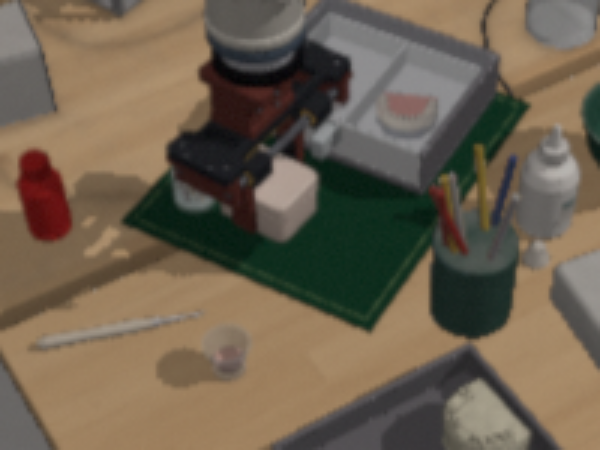

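The box is lifted whole and level (crop 285,195), and the jar is undisturbed.

Call:
step_arm:
  plan:
    - [-1,0,0,-0.7,0,0,0]
    - [-1,0,0,-0.8,0,0,0]
    - [-1,0,0,-0.8,0,0,0]
    - [-1,0,0,-0.8,0,0,0]
    - [-1,0,0,-0.6,0,0,0]
    - [-1,0,0,0,0,0,0.5]
    - [-1,0,0,0,0,0,0.9]
    - [-1,0,0,0,0,0,0.9]
    - [-1,0,0,0,0,0,0.7]
    - [-1,0,0,0,0,0,0.42]
    - [-1,0,0,0,0,0,0]

```text
t: 15.7
ee_pos: [468.4, 143.3, 235.7]
orientation: [-2.221, -2.221, 0.003]
ft_force: [0.1, 0.6, -2.1]
width: 59.5
grasp_force: 30.0
```

Call:
step_arm:
  plan:
    - [-1,-0.5,0.04,0,0,0,0]
    - [-1,-0.85,0.04,0,0,0,0]
    - [-1,-0.85,0.04,0,0,0,0]
    - [-1,-0.85,0.04,0,0,0,0]
    - [-1,-0.85,0.04,0,0,0,0]
    - [-1,-0.85,0.04,0,0,0,0]
    - [-1,-0.85,0.04,0,0,0,0]
    - [-1,-0.85,0.04,0,0,0,0]
    - [-1,-0.85,0.04,0,0,0,0]
    - [-1,-0.85,0.04,0,0,0,0]
    - [-1,-0.85,0.04,0,0,0,0]
    - [-1,-0.6,0,0,0,0,0]
    - [-1,0,0,0,0,0,0]
    - [-1,0,0,0.7,0,0,0]
    - [-1,0,0,0.8,0,0,0]
    - [-1,0,0,0.8,0,0,0]
    - [-1,0,0,0.8,0,0,0]
    - [-1,0,0,0.6,0,0,0]
    - [-1,0,0,0.2,0,0,0]
    - [-1,0,0,0,0,0,0]

```text
t: 18.2
ee_pos: [490.7, -335.9, 41.5]
orientation: [-2.22, -2.221, 0.0]
ft_force: [-0.4, 0.4, -2.5]
width: 59.4
grasp_force: 30.0
```

Run:
```python
from h import *
c=go(491,-337,12.5,0)
c=go(491,-337,150,0,cur=c); c=go(434,227,150,.41,cur=c)
```

```text
wz 0.0  shift [-0.02  0.01  0.58] tilt [-0.001  0.001 -1.   ]
wz 0.0  shift [ 0.    0.   -2.75] tilt [-0.001  0.001 -1.   ]
wz -3.42  shift [10.8   3.45  0.  ] tilt [-0.001  0.001 -1.   ]
```

Call:
step_arm:
  plan:
    - [-1,0,0,0.25,0,0,0]
    - [-1,0,0,0.2,0,0,0]
    - [-1,0,0,0.12,0,0,0]
    - [-1,0,0,0,0,0,0]
    - [0.5,0,0,0,0,0,0]
    - [1,0,0,0,0,0,0]
    - [1,0,0,0,0,0,0]
    - [1,0,0,-0.6,0,0,0]
    - [1,0,0,-1,0,0,0]
    - [1,0,0,-1,0,0,0]
    - [1,0,0,-1,0,0,0]
    - [1,0,0,-0.55,0,0,0]
    - [1,0,0,0,0,0,-1]
    - [1,0,0,0,0,0,-1]
    - [1,0,0,0,0,0,-1]
    - [1,0,0,0,0,0,-0.42]
    - [1,0,0,0,0,0,0]

```text
t: 20.32
ee_pos: [490.7, -336.5, 220.8]
orientation: [1.723, 2.627, -0.0]
ft_force: [-0.0, 0.5, 0.2]
width: 87.7
grasp_force: 0.0
```

Call:
step_arm:
  plan:
    - [1,0.9,0.29,0,0,0,0]
    - [1,0.9,0.29,0,0,0,0]
    - [1,0.9,0.29,0,0,0,0]
    - [1,0.9,0.29,0,0,0,0]
    - [1,0.9,0.29,0,0,0,0]
    - [1,0.9,0.29,0,0,0,0]
    - [1,0.9,0.29,0,0,0,0]
    - [1,0.9,0.29,0,0,0,0]
    - [1,0.9,0.29,0,0,0,0]
    - [1,0.9,0.29,0,0,0,0]
    - [1,0.9,0.29,0,0,0,0]
    - [1,0.9,0.26,0,0,0,0]
    - [1,0,0,0.8,0,0,0]
    - [1,0,0,0.9,0,0,0]
    - [1,0,0,0.9,0,0,0]
    - [1,0,0,0,0,0,0]

```text
t: 22.32
ee_pos: [431.5, 226.4, 88.4]
orientation: [-1.722, -2.624, 0.009]
ft_force: [-0.2, 0.1, 1.1]
width: 87.5
grasp_force: 0.0
```

Run:
```python
from h import *
d=vision.get_image("top"); P=cloud(d)
m=(abs(P[...,0]-491)<60)&(abs(P[...,1]+337)<60)&(P[...,2]>35)&(P[...,2]<60); print(m.sum(),cv2.minAreaRect(P[m][:,:2].astype(np.float32)),np.median(P[m][:,2]))
c=go(434,227,14,.41)
```

```text
530 ((491.66650390625, -334.90863037109375), (77.88610076904297, 60.37401580810547), 89.67466735839844) 48.94113718155154
wz -0.01  shift [-0.01  0.02  1.52] tilt [-0.003 -0.001 -1.   ]
```

Call:
step_arm:
  plan:
    - [1,0,0,0.5,0,0,0]
    - [1,0,0,0.5,0,0,0]
    - [1,0,0,0.35,0,0,0]
    - [1,0,0,0.17,0,0,0]
    - [1,0,0,0,0,0,0]
    - [-1,0,0,0,0,0,0]
    - [-1,0,0,0,0,0,0]
    - [-1,0,0,0,0,0,0]
    - [-1,0,0,0,0,0,0]
    - [-1,0,0,0,0,0,0]
    - [-1,0,0,0,0,0,0]

```text
t: 23.75
ee_pos: [433.8, 227.5, 14.8]
orientation: [1.723, 2.627, 0.0]
ft_force: [0.2, 0.7, 0.9]
width: 41.3
grasp_force: 30.0
```

Run:
```python
from h import *
p=get_obs()["ee_pos"];print(p)
c=go(*p[:2],240,.41); c=go(491,-408,240,0,cur=c)
```

```text
[433.81849865 227.54467284  14.75239736]
wz -0.0  shift [ 0.   0.  -4.5] tilt [ 0.  0. -1.]
wz 3.42  shift [-12.71   1.14  -0.  ] tilt [ 0.  0. -1.]
```

Call:
step_arm:
  plan:
    - [-1,0,0,-0.4,0,0,0]
    - [-1,0,0,-0.9,0,0,0]
    - [-1,0,0,-0.9,0,0,0]
    - [-1,0,0,-0.9,0,0,0]
    - [-1,0,0,-0.9,0,0,0]
    - [-1,0,0,-0.5,0,0,0]
    - [-1,0,0,0,0,0,0.5]
    - [-1,0,0,0,0,0,0.9]
    - [-1,0,0,0,0,0,0.9]
    - [-1,0,0,0,0,0,0.7]
    - [-1,0,0,0,0,0,0.42]
    - [-1,0,0,0,0,0,0]

```text
t: 25.25
ee_pos: [433.4, 227.3, 239.4]
orientation: [-2.221, -2.221, 0.001]
ft_force: [0.4, 0.1, -0.4]
width: 40.9
grasp_force: 30.0
```

Call:
step_arm:
  plan:
    - [-1,-0.5,0.08,0,0,0,0]
    - [-1,-0.9,0.08,0,0,0,0]
    - [-1,-0.9,0.08,0,0,0,0]
    - [-1,-0.9,0.08,0,0,0,0]
    - [-1,-0.9,0.08,0,0,0,0]
    - [-1,-0.9,0.08,0,0,0,0]
    - [-1,-0.9,0.08,0,0,0,0]
    - [-1,-0.9,0.08,0,0,0,0]
    - [-1,-0.9,0.08,0,0,0,0]
    - [-1,-0.9,0.08,0,0,0,0]
    - [-1,-0.9,0.08,0,0,0,0]
    - [-1,-0.9,0.08,0,0,0,0]
    - [-1,-0.9,0.08,0,0,0,0]
    - [-1,-0.9,0.08,0,0,0,0]
    - [-1,-0.5,0.02,0,0,0,0]
    - [-1,0,0,0,0,0,0]

```text
t: 27.25
ee_pos: [490.1, -408.9, 239.0]
orientation: [-2.223, -2.219, 0.0]
ft_force: [-0.0, 0.4, -2.3]
width: 41.1
grasp_force: 30.0
```

Call:
step_arm:
  plan:
    - [-1,0,0,0.6,0,0,0]
    - [-1,0,0,0.9,0,0,0]
    - [-1,0,0,0.9,0,0,0]
    - [-1,0,0,0.8,0,0,0]
    - [-1,0,0,0.6,0,0,0]
    - [-1,0,0,0.2,0,0,0]
    - [-1,0,0,0,0,0,0]

```text
t: 28.12
ee_pos: [490.5, -406.8, 39.7]
orientation: [-2.22, -2.221, 0.0]
ft_force: [-0.2, 0.4, -0.4]
width: 41.1
grasp_force: 30.0
```

Run:
```python
from h import *
c=go(491,-408,15.2,0)
```

```text
wz 0.0  shift [-0.02  0.01  0.49] tilt [-0.001  0.001 -1.   ]
```

Call:
step_arm:
  plan:
    - [-1,0,0,0.25,0,0,0]
    - [-1,0,0,0.14,0,0,0]
    - [-1,0,0,0.1,0,0,0]
    - [-1,0,0,0,0,0,0]
    - [0.5,0,0,0,0,0,0]
    - [1,0,0,0,0,0,0]
    - [1,0,0,0,0,0,0]
    - [1,0,0,0,0,0,0]
    - [1,0,0,-0.6,0,0,0]
    - [1,0,0,-1,0,0,0]
    - [1,0,0,-1,0,0,0]
    - [1,0,0,-1,0,0,0]
    - [1,0,0,-0.5,0,0,0]
    - [1,0,0,0,0,0,0]

```text
t: 29.88
ee_pos: [491.4, -408.4, 222.5]
orientation: [2.219, 2.218, 0.001]
ft_force: [-0.0, -0.8, 0.6]
width: 87.7
grasp_force: 0.0
```

Run:
```python
from h import *
d=vision.get_image("top"); P=cloud(d); Z=P[...,2]; im=d["pixels"]
m=(abs(P[...,0]-491)<95)&(abs(P[...,1]+335)<105)&(Z>20)&(Z<110)
n,l,s,c=cv2.connectedComponentsWithStats(m.astype(np.uint8))
for k in range(1,n):
    if s[k,4]>20: print(s[k,4],np.median(P[l==k],0).round(0))
v,u=np.mgrid[0:400,0:640]
# outline of the box above bench: z>35
m=((Z>35)&(Z<80)&(u>180)&(u<285)&(v>110)&(v<205)).astype(np.uint8)
n,l,s,_=cv2.connectedComponentsWithStats(m); k=1+s[1:,4].argmax(); m=(l==k).astype(np.uint8)
mo=cv2.morphologyEx(m,cv2.MORPH_OPEN,np.ones((13,13),np.uint8))
print("box",cv2.minAreaRect(P[mo>0][:,:2].astype(np.float32)))
# two edges front: fit line
Q=P[(mo>0)][:,:2]
for y in(27.,): pass
b=cv2.minAreaRect(Q.astype(np.float32)); a=np.deg2rad(27); 
R=np.array([[np.cos(a),np.sin(a)],[-np.sin(a),np.cos(a)]]); q=(Q-b[0])@R.T
for lo,hi,f in((-80,80,np.nanmin),(-80,80,np.nanmax)):
    ys=np.arange(lo,hi,8); e=[f(q[abs(q[:,1]-y)<4,0]) for y in ys]; p=np.polyfit(ys,e,1); print("edge slope deg",np.degrees(p[0]),"x",p[1])
t=(m-mo)>0; 
tq=(P[t][:,:2]-b[0])@R.T; s=(tq[:,0]<-86)&(abs(tq[:,1])<30); print("pull",s.sum(),P[t][s].mean(0),tq[s].mean(0),tq[s].min(0),tq[s].max(0))
cv2.imwrite("pics/t2.png",cv2.resize(im[115:265,180:330,::-1],None,fx=4,fy=4,interpolation=cv2.INTER_CUBIC))
```

```text
548 [ 490. -333.   48.]
193 [ 488. -254.   73.]
139 [ 491. -404.   37.]
box ((639.972900390625, 238.67514038085938), (171.78436279296875, 200.08807373046875), 28.775815963745117)
edge slope deg -11.030210293889427 x -72.3430436802208
edge slope deg -0.6197492458201841 x 81.66879780474082
pull 42 [554.11895668 191.17235203  52.29431623] [-98.0622386   -3.34841953] [-108.19331883  -10.07129949] [-87.07127996   4.22642277]
```

Run:
```python
from h import *
c=go(491.5,-408.4,222.5,-1.077); c=go(556.5,191.5,222.5,-1.077,cur=c); c=go(556.5,191.5,25,-1.077,cur=c)
```

```text
wz 8.97  shift [ 0.01  0.02 -0.04] tilt [ 0.001 -0.001 -1.   ]
wz 0.0  shift [ 6.83 -9.95 -0.  ] tilt [ 0.001 -0.001 -1.   ]
wz 0.0  shift [0.   0.   3.95] tilt [ 0.001 -0.001 -1.   ]
```

Call:
step_arm:
  plan:
    - [1,0,0,0,0,0,1]
    - [1,0,0,0,0,0,1]
    - [1,0,0,0,0,0,1]
    - [1,0,0,0,0,0,1]
    - [1,0,0,0,0,0,1]
    - [1,0,0,0,0,0,1]
    - [1,0,0,0,0,0,1]
    - [1,0,0,0,0,0,1]
    - [1,0,0,0,0,0,0.97]
    - [1,0,0,0,0,0,0]

```text
t: 31.18
ee_pos: [489.6, -406.8, 217.9]
orientation: [-3.043, -0.769, 0.003]
ft_force: [0.8, -0.7, -0.7]
width: 87.6
grasp_force: 0.0
```

Call:
step_arm:
  plan:
    - [1,0.525,-0.765,-0.1,0,0,0]
    - [1,0.525,-0.765,0,0,0,0]
    - [1,0.525,-0.765,0,0,0,0]
    - [1,0.525,-0.765,0,0,0,0]
    - [1,0.525,-0.765,0,0,0,0]
    - [1,0.525,-0.765,0,0,0,0]
    - [1,0.525,-0.765,0,0,0,0]
    - [1,0.525,-0.765,0,0,0,0]
    - [1,0.525,-0.765,0,0,0,0]
    - [1,0.525,-0.765,0,0,0,0]
    - [1,0.525,-0.765,0,0,0,0]
    - [1,0.525,-0.765,0,0,0,0]
    - [1,0.525,-0.765,0,0,0,0]
    - [1,0,0,0.8,0,0,0]
    - [1,0,0,0.9,0,0,0]
    - [1,0,0,0.6,0,0,0]
    - [1,0,0,0,0,0,0]

```text
t: 33.3
ee_pos: [552.7, 191.3, 107.0]
orientation: [3.045, 0.771, -0.01]
ft_force: [0.1, -0.2, 0.4]
width: 88.1
grasp_force: 0.0
```

Run:
```python
from h import *
c=go(556.5,191.5,25,-1.077)
d=vision.get_image("scene"); cv2.imwrite("pics/pull.png",cv2.resize(d["pixels"][80:220,220:400,::-1],None,fx=3.5,fy=3.5))
```

```text
wz 0.02  shift [0.07 0.03 1.64] tilt [-0.006 -0.002 -1.   ]
```

View pics/pull.png

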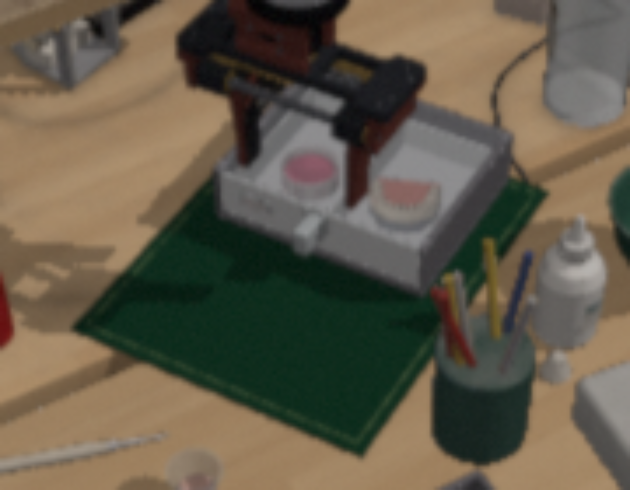

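The fingers straddle the pull (crop 312,232) at height. The tin is in the left half and the denture in the right.

Call:
step_arm:
  plan:
    - [1,0.05,0.03,0.5,0,0,0]
    - [1,0,0,0.5,0,0,0]
    - [1,0,0,0.4,0,0,0]
    - [1,0,0,0.2,0,0,0]
    - [1,0,0,0,0,0,0]
    - [0,0,0,0,0,0,0]
    - [-1,0,0,0,0,0,0]
    - [-1,0,0,0,0,0,0]
    - [-1,0,0,0,0,0,0]
    - [-1,0,0,0,0,0,0]
    - [-1,0,0,0,0,0,0]
    - [-1,0,0,0,0,0,0]

```text
t: 34.85
ee_pos: [558.0, 191.9, 30.1]
orientation: [3.046, 0.768, -0.0]
ft_force: [0.1, -0.0, -0.2]
width: 21.7
grasp_force: 0.0
```

Still closing; continue, then pull.

Call:
step_arm:
  plan:
    - [-1,0,0,0,0,0,0]
    - [-1,0,0,0,0,0,0]
    - [-1,0,0,0,0,0,0]

```text
t: 35.22
ee_pos: [556.9, 193.4, 30.1]
orientation: [-3.044, -0.768, 0.002]
ft_force: [-5.6, 8.9, 1.3]
width: 13.9
grasp_force: 30.0
```

Call:
step_arm:
  plan:
    - [-1,-0.15,0,0,0,0,0]
    - [-1,-0.3,0,0,0,0,0]
    - [-1,-0.4,0,0,0,0,0]
    - [-1,-0.4,0,0,0,0,0]
    - [-1,-0.4,0,0,0,0,0]
    - [-1,0,0,0,0,0,0]

```text
t: 35.98
ee_pos: [482.7, 153.1, 30.1]
orientation: [-3.045, -0.767, 0.005]
ft_force: [-5.4, 9.6, -0.9]
width: 13.7
grasp_force: 30.0
```

Call:
step_arm:
  plan:
    - [-1,-0.4,0,0,0,0,0]
    - [-1,-0.4,0,0,0,0,0]
    - [-1,-0.2,0,0,0,0,0]
    - [-1,0,0,0,0,0,0]
    - [0,0,0,0,0,0,0]
    - [0,0,0,0,0,0,0]
    - [0,0,0,0,0,0,0]
    - [0,0,0,-0.8,0,0,0]
    - [0,0,0,-1,0,0,0]
    - [0,0,0,-1,0,0,0]
    - [0,0,0,-1,0,0,0]
    - [0,-0.8,0,0,0,0,0]
    - [0,-0.8,0,0,0,0,0]
    - [0,0,0,0,0,0,0]

```text
t: 37.72
ee_pos: [368.7, 90.2, 220.1]
orientation: [3.047, 0.767, -0.002]
ft_force: [0.3, -0.2, 0.4]
width: 43.9
grasp_force: 0.0
```

Run:
```python
from h import *
for n in("top","scene"):
    d=vision.get_image(n); np.savez(n+"1.npz",**d)
    a=d["pixels"][110:260,190:340,::-1] if n=="top" else d["pixels"][90:240,220:400,::-1]
    cv2.imwrite(f"pics/{n}1.png",cv2.resize(a,None,fx=4,fy=4,interpolation=cv2.INTER_CUBIC))
```

View pics/top1.png

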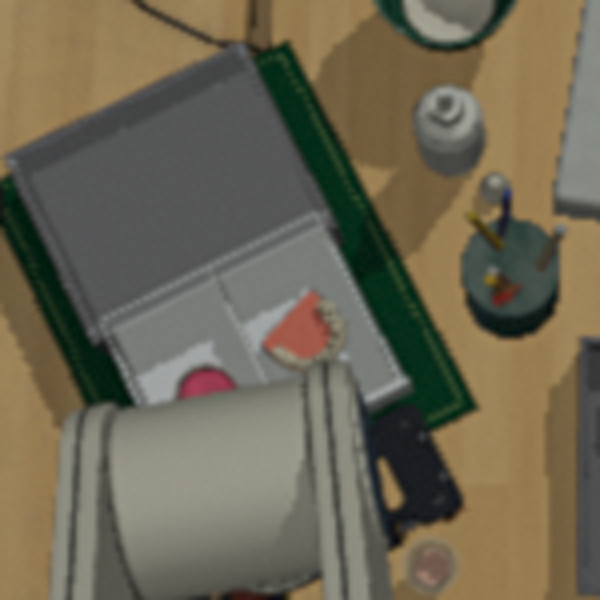

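The drawer is well out. The denture shows at crop (305,330), full-image pixel about (266,192), and the arm hides only the tin side.

```bash
python3 - <<'E'
from h import *
a=.497; ex=np.array([np.cos(a),np.sin(a)]); ey=np.array([-ex[1],ex[0]]); O=np.array([635.5,234.5])
pull=np.array([556.9,193.4]); sh=0
for n in("top1","scene1"):
    d=np.load(n+".npz"); P=cloud(d); Z=P[...,2]; im=d["pixels"].astype(int)
    q=(P[...,:2]-O); X=q@ex; Y=q@ey
    w=(abs(X+138)<60)&(Y<-8)&(Y>-90)
    for zl in (24,34):
        m=w&(Z>zl)&(Z<52)&(abs(X+138)<50)&(Y>-80)&(Y<-12)
        k,l,s,_=cv2.connectedComponentsWithStats(m.astype(np.uint8)); mm=l==(1+s[1:,4].argmax())
        A=np.c_[X[mm],Y[mm]].astype(np.float32); print(n,zl,len(A),A.min(0),A.max(0),cv2.minAreaRect(A),np.percentile(Z[mm],[5,50,95]).round(0))
E
python3 -c "
import cv2;print(1)"
```

```text
top1 24 274 [-159.3589    -71.426704] [-103.62067    -12.1054535] ((-135.23007202148438, -43.27656173706055), (50.785648345947266, 60.3616943359375), 22.292814254760742) [29. 34. 43.]
top1 34 131 [-159.3589    -71.426704] [-107.16919  -12.49458] ((-136.69430541992188, -42.848594665527344), (47.8799934387207, 59.80231857299805), 14.855287551879883) [34. 39. 45.]
scene1 24 270 [-164.65062  -69.95124] [-103.514114  -12.017178] ((-137.15341186523438, -42.2495002746582), (54.24755096435547, 58.99168014526367), 26.054929733276367) [29. 35. 44.]
scene1 34 142 [-164.65062   -69.780685] [-116.98569   -12.017178] ((-144.00674438476562, -43.73479461669922), (41.57500457763672, 59.520442962646484), 17.644174575805664) [35. 39. 45.]
1
```

View pics/scene1.png

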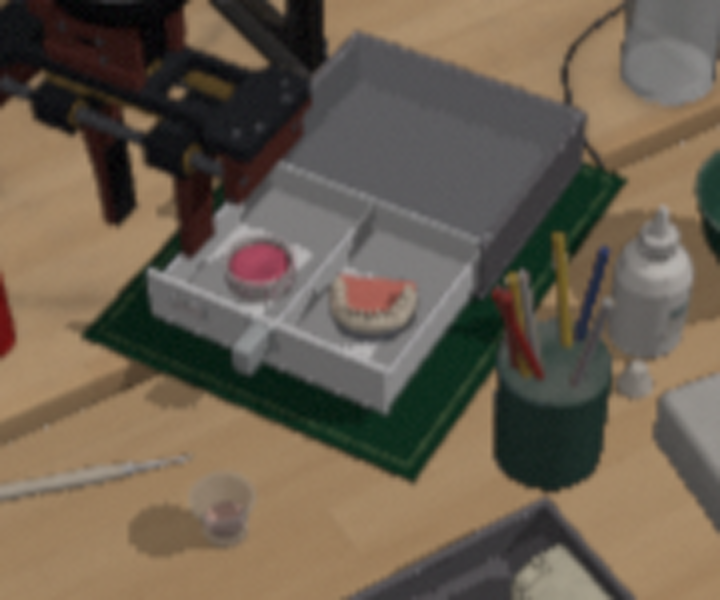

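The scene view confirms it: denture at crop (372,305) and tin at (258,268), both lying in the open drawer.

Call:
step_arm:
  plan:
    - [0.7,0,0,0,0,0,-1]
    - [0.7,0,0,0,0,0,-1]
    - [0.7,0,0,0,0,0,-1]
    - [0.7,0,0,0,0,0,-1]
    - [0.7,0,0,0,0,0,-1]
    - [0.7,0,0,0,0,0,-1]
    - [0.7,0,0,0,0,0,-1]
    - [0.7,0,0,0,0,0,-1]
    - [0.7,0,0,0,0,0,-1]
    - [0.7,0,0,0,0,0,-1]
    - [0.7,0,0,0,0,0,-1]
    - [0.7,0,0,0,0,0,-1]
    - [0.7,0,0,0,0,0,-1]
    - [0.7,0,0,0,0,0,-1]
    - [0.7,0,0,0,0,0,-0.37]
    - [0.7,0,0,0,0,0,0]

```text
t: 39.83
ee_pos: [372.1, 91.6, 220.2]
orientation: [1.399, 2.812, 0.0]
ft_force: [-0.6, -0.0, 0.1]
width: 74.5
grasp_force: 0.0
```

Run:
```python
from h import *
c=go(536,131,120,.647);c=go(536,131,20,.647,cur=c)
```

```text
wz 0.0  shift [-1.35  3.09  2.  ] tilt [ 0.  0. -1.]
wz 0.0  shift [0. 0. 2.] tilt [ 0.  0. -1.]
```

Call:
step_arm:
  plan:
    - [0.7,-0.34,0.77,0,0,0,0]
    - [0.7,-0.34,0.77,0,0,0,0]
    - [0.7,-0.34,0.77,0,0,0,0]
    - [0.7,-0.34,0.78,0,0,0,0]
    - [0.7,0,0,0.8,0,0,0]
    - [0.7,0,0,0.8,0,0,0]
    - [0.7,0,0,0.4,0,0,0]
    - [0.7,0,0,0,0,0,0]
    - [0.7,0,0,0,0,0,0]

```text
t: 40.95
ee_pos: [536.1, 130.4, 120.8]
orientation: [1.399, 2.812, 0.001]
ft_force: [-0.7, 0.4, 0.1]
width: 74.7
grasp_force: 0.0
```

Run:
```python
from h import *
c=go(536,131,20,.647)
d=vision.get_image("scene"); cv2.imwrite("pics/d.png",cv2.resize(d["pixels"][110:210,260:380,::-1],None,fx=5,fy=5,interpolation=cv2.INTER_CUBIC))
```

```text
wz 0.0  shift [0.01 0.01 2.02] tilt [ 0.001  0.    -1.   ]
```

View pics/d.png

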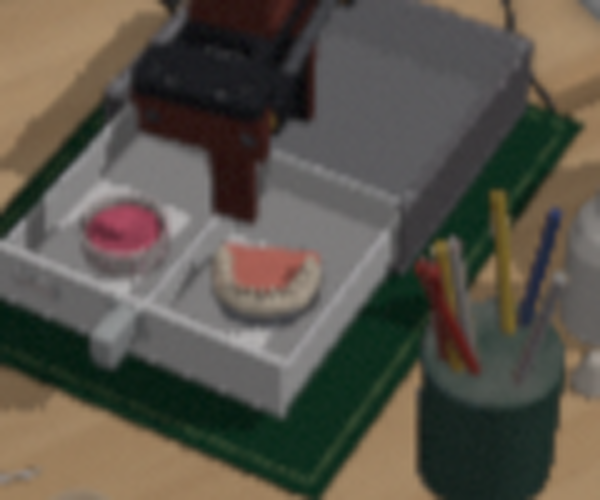

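The near finger (crop 235,215, still 100 mm up) is lined up with the gap in front of the denture (265,285). Descending with force watched.

Call:
step_arm:
  plan:
    - [0.7,0,0,0.6,0,0,0]
    - [0.7,0,0,0.5,0,0,0]
    - [0.7,0,0,0.4,0,0,0]
    - [0.7,0,0,0.2,0,0,0]
    - [0.7,0,0,0,0,0,0]
    - [0.7,0,0,0.12,0,0,0]
    - [0.7,0,0,0.1,0,0,0]
    - [0.7,0,0,0,0,0,0]

```text
t: 42.0
ee_pos: [535.0, 130.1, 24.0]
orientation: [-1.399, -2.812, 0.0]
ft_force: [-0.1, -0.3, 0.3]
width: 74.7
grasp_force: 0.0
```

Call:
step_arm:
  plan:
    - [0.7,0,0,0.08,0,0,0]
    - [0.7,0,0,0,0,0,0]
    - [0,0,0,0,0,0,0]
    - [-1,0,0,0,0,0,0]
    - [-1,0,0,0,0,0,0]
    - [-1,0,0,0,0,0,0]
    - [-1,0,0,0,0,0,0]

```text
t: 42.88
ee_pos: [535.2, 130.2, 20.2]
orientation: [-1.399, -2.813, 0.0]
ft_force: [0.4, -0.1, 0.2]
width: 49.6
grasp_force: 28.8
```

Call:
step_arm:
  plan:
    - [-1,0,0,-0.1,0,0,0]
    - [-1,0,0,-0.3,0,0,0]
    - [-1,0,0,-0.5,0,0,0]
    - [-1,0,0,-0.5,0,0,0]
    - [-1,0,0,-0.3,0,0,0]
    - [-1,0,0,0,0,0,0]

```text
t: 43.62
ee_pos: [536.1, 130.4, 106.7]
orientation: [1.398, 2.811, 0.003]
ft_force: [0.5, -0.1, 0.2]
width: 49.7
grasp_force: 28.8
```

Run:
```python
from h import *
d=vision.get_image("scene"); cv2.imwrite("pics/d2.png",cv2.resize(d["pixels"][90:210,240:380,::-1],None,fx=5,fy=5,interpolation=cv2.INTER_CUBIC))
p=get_obs()["ee_pos"]; print(p)
c=go(*p[:2],240,.647); c=go(407,-144,240,0,cur=c)
```

```text
[535.40110693 130.2080228  105.64050046]
wz 0.01  shift [ 0.    0.   -2.69] tilt [ 0.001  0.    -1.   ]
wz 5.39  shift [-5.48 -2.57 -0.  ] tilt [ 0.001  0.    -1.   ]
```

View pics/d2.png

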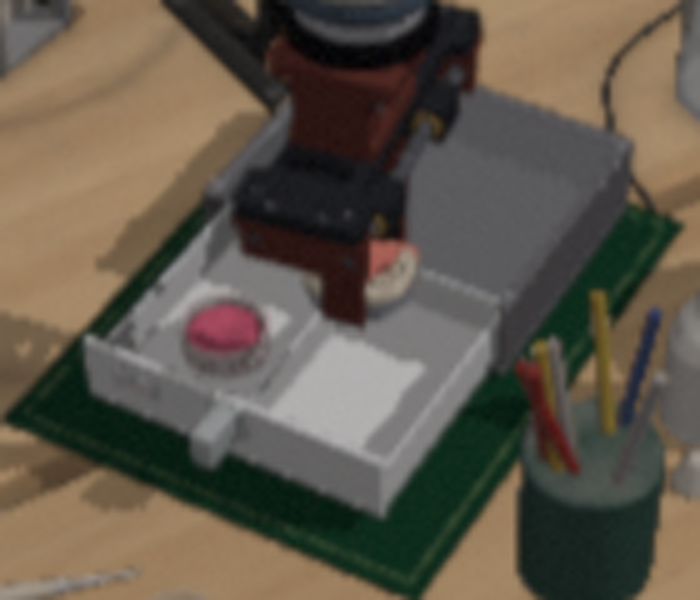

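The denture hangs level in the grip (crop 385,275), and the tin stays put.

Call:
step_arm:
  plan:
    - [-1,0,0,-0.5,0,0,0]
    - [-1,0,0,-0.7,0,0,0]
    - [-1,0,0,-0.7,0,0,0]
    - [-1,0,0,-0.4,0,0,0]
    - [-1,0,0,0,0,0,0.5]
    - [-1,0,0,0,0,0,0.8]
    - [-1,0,0,0,0,0,0.8]
    - [-1,0,0,0,0,0,0.8]
    - [-1,0,0,0,0,0,0.8]
    - [-1,0,0,0,0,0,0.8]
    - [-1,0,0,0,0,0,0.6]
    - [-1,0,0,0,0,0,0.29]
    - [-1,0,0,0,0,0,0]

```text
t: 45.3
ee_pos: [534.9, 130.1, 219.5]
orientation: [-2.219, -2.223, 0.002]
ft_force: [-1.1, 0.8, 0.5]
width: 49.6
grasp_force: 28.8
```

Call:
step_arm:
  plan:
    - [-1,-0.4,-0.2,0,0,0,0]
    - [-1,-0.6,-0.3,0,0,0,0]
    - [-1,-0.6,-0.3,0,0,0,0]
    - [-1,-0.6,-0.3,0,0,0,0]
    - [-1,-0.6,-0.3,0,0,0,0]
    - [-1,-0.6,-0.3,0,0,0,0]
    - [-1,-0.6,-0.3,0,0,0,0]
    - [-1,-0.6,-0.25,0,0,0,0]
    - [-1,-0.6,-0.2,0,0,0,0]
    - [-1,-0.3,-0.1,0,0,0,0]
    - [-1,0,0,0,0,0,0]
    - [-1,0,0,0.5,0,0,0]
    - [-1,0,0,0.7,0,0,0]
    - [-1,0,0,0.7,0,0,0]
    - [-1,0,0,0.6,0,0,0]
    - [-1,0,0,0.3,0,0,0]
    - [-1,0,0,0,0,0,0]
    - [-1,0,0,0,0,0,0]

```text
t: 47.55
ee_pos: [408.4, -144.6, 80.7]
orientation: [2.219, 2.223, 0.0]
ft_force: [-0.2, 0.5, -0.6]
width: 49.5
grasp_force: 28.8
```

Run:
```python
from h import *
c=go(408,-145.5,8,0)
```

```text
wz 0.01  shift [-0.02 -0.01  1.45] tilt [ 0.001 -0.    -1.   ]
```

Call:
step_arm:
  plan:
    - [-1,0,0,0.5,0,0,0]
    - [-1,0,0,0.4,0,0,0]
    - [-1,0,0,0.25,0,0,0]
    - [-1,0,0,0.15,0,0,0]
    - [-1,0,0,0.05,0,0,0]
    - [-1,0,0,0,0,0,0]
    - [-1,0,0,0,0,0,0]

```text
t: 48.42
ee_pos: [408.2, -145.1, 13.1]
orientation: [2.22, 2.222, 0.0]
ft_force: [-0.0, 0.7, -0.2]
width: 49.9
grasp_force: 28.8
```

Call:
step_arm:
  plan:
    - [-1,0,0,0.06,0,0,0]
    - [-1,0,0,0.04,0,0,0]
    - [-1,0,0,0,0,0,0]
    - [-1,0,0,0,0,0,0]

```text
t: 48.92
ee_pos: [407.9, -144.9, 7.6]
orientation: [-2.22, -2.222, 0.0]
ft_force: [-0.8, 0.2, -1.0]
width: 49.7
grasp_force: 28.8
```

Call:
step_arm:
  plan:
    - [-1,0,0,0.02,0,0,0]
    - [-1,0,0,0,0,0,0]
    - [0.2,0,0,0,0,0,0]
    - [0.5,0,0,0,0,0,0]
    - [0.5,0,0,0,0,0,0]
    - [0.5,0,0,-0.3,0,0,0]
    - [0.5,0,0,-0.8,0,0,0]
    - [0.5,0,0,-1,0,0,0]
    - [0.5,0,0,-1,0,0,0]
    - [0.5,0,0,-1,0,0,0]
    - [0.5,0,0,0,0,0,0]

```text
t: 50.3
ee_pos: [410.1, -145.8, 216.0]
orientation: [2.215, 2.217, 0.006]
ft_force: [0.1, -0.0, 0.1]
width: 66.0
grasp_force: 0.0
```

Run:
```python
from h import *
d=vision.get_image("scene"); cv2.imwrite("pics/p.png",cv2.resize(d["pixels"][200:350,270:470,::-1],None,fx=3,fy=3,interpolation=cv2.INTER_CUBIC))
P=cloud(d); m=(abs(P[...,0]-410)<45)&(abs(P[...,1]+145)<45)&(P[...,2]>15)&(P[...,2]<60); print(m.sum(),P[m].min(0),P[m].max(0))
# push point: drawer front/pull tip; approach shut fingers
p=get_obs()["ee_pos"];c=go(*p[:2],210,0)
a=.4965; ex=np.array([np.cos(a),np.sin(a)])
pull=np.array([556.9,193.4])-ex*134; print(pull)
c=go(*pull,210,-1.077,cur=c)
```

```text
423 [ 377.6435364  -171.77997791   15.18761294] [ 431.9854984  -111.74344729   33.68721427]
wz 0.01  shift [0.   0.   0.08] tilt [ 0.004 -0.002 -1.   ]
[439.07980686 129.5689567 ]
wz 8.97  shift [ 3.14 -4.55 -0.  ] tilt [ 0.004 -0.002 -1.   ]
```

View pics/p.png

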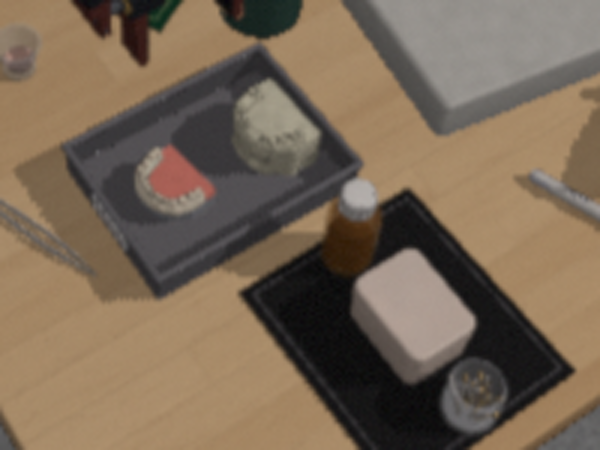

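The denture lies flat in the pan (crop 175,180) beside the plaster. The bottle, box and jar stand upright on the mat. Next I shut the drawer by its pull.

Call:
step_arm:
  plan:
    - [0.4,0,0,0,0,0,1]
    - [0.4,0,0,0,0,0,1]
    - [0.4,0,0,0,0,0,1]
    - [0.4,0,0,0,0,0,1]
    - [0.4,0,0,0,0,0,1]
    - [0.4,0,0,0,0,0,1]
    - [0.4,0,0,0,0,0,1]
    - [0.4,0,0,0,0,0,1]
    - [0.4,0,0,0,0,0,0.97]
    - [0.4,0.52,-0.76,0,0,0,0]
    - [0.4,0.52,-0.76,0,0,0,0]
    - [0.4,0.52,-0.76,0,0,0,0]
    - [0.4,0.52,-0.76,0,0,0,0]
    - [0.4,0.53,-0.76,0,0,0,0]
    - [0.4,0.53,-0.75,0,0,0,0]
    - [0.4,0,0,0.8,0,0,0]
    - [0.4,0,0,0.8,0,0,0]
    - [0.4,0,0,0.4,0,0,0]
    - [0.4,0,0,0,0,0,0]
    - [0.4,0,0,0,0,0,0]

```text
t: 52.85
ee_pos: [437.8, 129.7, 111.7]
orientation: [3.046, 0.77, -0.001]
ft_force: [-0.2, 0.8, 0.5]
width: 61.4
grasp_force: 0.0
```

Run:
```python
from h import *
c=go(439,129.6,30,-1.077)
d=vision.get_image("scene"); cv2.imwrite("pics/q.png",cv2.resize(d["pixels"][110:230,240:380,::-1],None,fx=4,fy=4,interpolation=cv2.INTER_CUBIC))
```

```text
wz 0.01  shift [0.02 0.01 1.63] tilt [-0.001 -0.    -1.   ]
```

View pics/q.png

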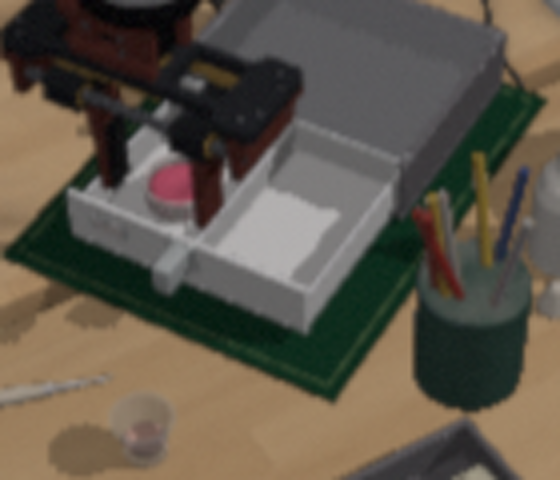

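The fingers straddle the pull (crop 172,265), just as they did when I first pulled it.

Call:
step_arm:
  plan:
    - [0.4,0,0,0.6,0,0,0]
    - [0.4,0,0,0.6,0,0,0]
    - [0.4,0,0,0.4,0,0,0]
    - [0.4,0,0,0,0,0,0]
    - [-1,0,0,0,0,0,0]
    - [-1,0,0,0,0,0,0]
    - [-1,0,0,0,0,0,0]
    - [-1,0,0,0,0,0,0]
    - [-1,0,0,0,0,0,0]
    - [-1,0,0,0,0,0,0]

```text
t: 54.15
ee_pos: [438.7, 129.4, 31.8]
orientation: [3.045, 0.771, 0.002]
ft_force: [3.0, -5.6, 0.3]
width: 13.8
grasp_force: 30.0
```

Call:
step_arm:
  plan:
    - [-1,0.15,0,0,0,0,0]
    - [-1,0.3,0,0,0,0,0]
    - [-1,0.4,0,0,0,0,0]
    - [-1,0.4,0,0,0,0,0]
    - [-1,0.4,0,0,0,0,0]
    - [-1,0.4,0,0,0,0,0]
    - [-1,0.3,0,0,0,0,0]
    - [-1,0.2,0,0,0,0,0]
    - [-1,0,0,0,0,0,0]

```text
t: 55.28
ee_pos: [551.2, 190.5, 31.8]
orientation: [3.045, 0.77, 0.002]
ft_force: [3.2, -4.6, 3.8]
width: 14.1
grasp_force: 30.0
```

Run:
```python
from h import *
c=go(556.9,193.4,30,-1.077); o=get_obs(); print(o["ee_pos"],o["ft_force"])
```

```text
wz 0.01  shift [0.13 0.   0.04] tilt [ 0.002  0.    -1.   ]
[551.20263123 190.48911276  31.82607413] [ 3.2125668  -4.60357171  3.81416653]
```

Call:
step_arm:
  plan:
    - [-1,0.1,0,0,0,0,0]
    - [-1,0.06,0,0,0,0,0]
    - [-1,0,0,0,0,0,0]
    - [-1,0,0,0,0,0,0]

```text
t: 55.78
ee_pos: [556.1, 193.1, 31.8]
orientation: [3.045, 0.77, -0.003]
ft_force: [-0.7, -6.2, 6.0]
width: 14.2
grasp_force: 30.0
```

Call:
step_arm:
  plan:
    - [-1,0.06,0,0,0,0,0]
    - [-1,0,0,0,0,0,0]
    - [-1,0,0,0,0,0,0]

```text
t: 56.15
ee_pos: [556.3, 193.3, 31.7]
orientation: [3.044, 0.77, -0.012]
ft_force: [-7.5, -12.9, 14.4]
width: 13.8
grasp_force: 30.0
```

Call:
step_arm:
  plan:
    - [0.2,0,0,0,0,0,0]
    - [0.4,0,0,0,0,0,0]
    - [0.4,0,0,0,0,0,0]
    - [0.4,0,0,-0.7,0,0,0]
    - [0.6,0,0,-1,0,0,0]
    - [1,0,0,-1,0,0,0]
    - [1,0,0,-1,0,0,0]
    - [1,0,0,-0.4,0,0,0]
    - [1,0,0,0,0,0,-1]
    - [1,0,0,0,0,0,-1]
    - [1,0,0,0,0,0,-1]
    - [1,0,0,0,0,0,-1]
    - [1,0,0,0,0,0,-1]
    - [1,0,0,0,0,0,-1]
    - [1,0,0,0,0,0,-1]
    - [1,0,0,0,0,0,-1]
    - [1,0,0,0,0,0,-0.97]
    - [1,0,0,0,0,0,0]

```text
t: 58.4
ee_pos: [559.7, 195.9, 236.5]
orientation: [-2.221, -2.221, 0.0]
ft_force: [-0.9, -0.2, -0.1]
width: 87.8
grasp_force: 0.0
```

Run:
```python
from h import *
c=go(491,-408,235,0);go(491,-408,15,0,cur=c)
d=vision.get_image("top"); P=cloud(d); Z=P[...,2]
m=(abs(P[...,0]-491)<95)&(abs(P[...,1]+335)<105)&(Z>20)&(Z<110)
n,l,s,cc=cv2.connectedComponentsWithStats(m.astype(np.uint8))
for k in range(1,n):
    if s[k,4]>20: print(s[k,4],np.median(P[l==k],0).round(0))
cv2.imwrite("pics/t3.png",cv2.resize(d["pixels"][115:265,180:330,::-1],None,fx=3,fy=3))
```

```text
wz -0.0  shift [-12.08  -1.37   0.03] tilt [-0.  0. -1.]
wz 0.0  shift [0.  0.  4.4] tilt [-0.  0. -1.]
554 [ 490. -332.   49.]
191 [ 488. -253.   72.]
142 [ 490. -405.   36.]
```

View pics/t3.png

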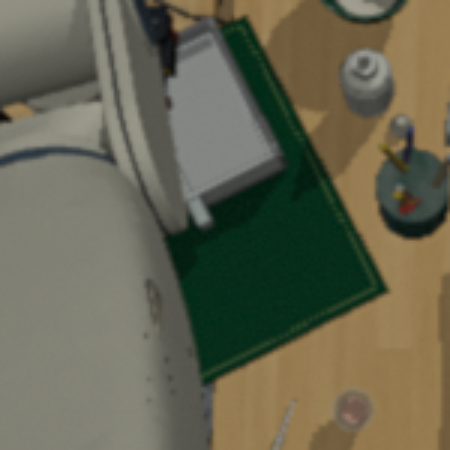

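The drawer looks shut (pull at crop 203,210) and the mat objects are unmoved. Now I fetch the jar.

Call:
step_arm:
  plan:
    - [1,-0.93,-0.11,0,0,0,0]
    - [1,-0.93,-0.11,0,0,0,0]
    - [1,-0.93,-0.11,0,0,0,0]
    - [1,-0.93,-0.11,0,0,0,0]
    - [1,-0.93,-0.11,0,0,0,0]
    - [1,-0.93,-0.11,0,0,0,0]
    - [1,-0.93,-0.11,0,0,0,0]
    - [1,-0.93,-0.11,0,0,0,0]
    - [1,-0.93,-0.1,0,0,0,0]
    - [1,-0.93,-0.1,0,0,0,0]
    - [1,-0.93,-0.1,0,0,0,0]
    - [1,-0.93,-0.1,0,0,0,0]
    - [1,-0.92,-0.08,0,0,0,0]
    - [1,0,0,0.8,0,0,0]
    - [1,0,0,0.9,0,0,0]
    - [1,0,0,0.9,0,0,0]
    - [1,0,0,0.4,0,0,0]
    - [1,0,0,0,0,0,0]
    - [1,0,0,0,0,0,0]

```text
t: 60.82
ee_pos: [493.4, -409.2, 88.4]
orientation: [2.219, 2.22, 0.0]
ft_force: [0.2, -0.4, 0.3]
width: 87.8
grasp_force: 0.0
```

Run:
```python
from h import *
c=go(491,-408,15,0)
```

```text
wz 0.0  shift [ 0.02 -0.05  1.47] tilt [ 0.002 -0.002 -1.   ]
```

Call:
step_arm:
  plan:
    - [1,0.02,-0.05,0.5,0,0,0]
    - [1,0,0,0.5,0,0,0]
    - [1,0,0,0.3,0,0,0]
    - [1,0,0,0.14,0,0,0]
    - [1,0,0,0,0,0,0]
    - [-1,0,0,0,0,0,0]
    - [-1,0,0,0,0,0,0]
    - [-1,0,0,0,0,0,0]
    - [-1,0,0,0,0,0,0]
    - [-1,0,0,0,0,0,0]
    - [-1,0,0,0,0,0,0]

```text
t: 62.2
ee_pos: [489.9, -407.4, 14.7]
orientation: [2.22, 2.222, -0.0]
ft_force: [-0.5, 0.3, 0.2]
width: 40.9
grasp_force: 30.0
```

Run:
```python
from h import *
p=get_obs()["ee_pos"]; print(p); c=go(*p[:2],235,0);c=go(433.7,227.3,235,.41,cur=c)
```

```text
[ 489.85436216 -407.43228897   14.72501104]
wz 0.01  shift [ 0.    0.   -4.41] tilt [ 0. -0. -1.]
wz -3.42  shift [12.09  4.03 -0.  ] tilt [ 0. -0. -1.]
```

Call:
step_arm:
  plan:
    - [-1,0,0,-0.4,0,0,0]
    - [-1,0,0,-0.9,0,0,0]
    - [-1,0,0,-0.9,0,0,0]
    - [-1,0,0,-0.9,0,0,0]
    - [-1,0,0,-0.9,0,0,0]
    - [-1,0,0,-0.4,0,0,0]
    - [-1,0,0,0,0,0,-0.5]
    - [-1,0,0,0,0,0,-0.9]
    - [-1,0,0,0,0,0,-0.9]
    - [-1,0,0,0,0,0,-0.7]
    - [-1,0,0,0,0,0,-0.42]
    - [-1,0,0,0,0,0,0]

```text
t: 63.7
ee_pos: [489.7, -407.3, 235.8]
orientation: [1.721, 2.627, -0.0]
ft_force: [0.2, 0.6, -1.0]
width: 41.1
grasp_force: 30.0
```

Call:
step_arm:
  plan:
    - [-1,0.47,0.15,0,0,0,0]
    - [-1,0.83,0.28,0,0,0,0]
    - [-1,0.83,0.28,0,0,0,0]
    - [-1,0.83,0.28,0,0,0,0]
    - [-1,0.83,0.28,0,0,0,0]
    - [-1,0.83,0.28,0,0,0,0]
    - [-1,0.83,0.28,0,0,0,0]
    - [-1,0.83,0.28,0,0,0,0]
    - [-1,0.83,0.28,0,0,0,0]
    - [-1,0.83,0.28,0,0,0,0]
    - [-1,0.83,0.28,0,0,0,0]
    - [-1,0.83,0.28,0,0,0,0]
    - [-1,0.83,0.28,0,0,0,0]
    - [-1,0.83,0.26,0,0,0,0]
    - [-1,0.83,0.26,0,0,0,0]
    - [-1,0,0,0,0,0,0]
    - [-1,0,0,0,0,0,0]

```text
t: 65.82
ee_pos: [432.6, 226.9, 234.9]
orientation: [1.721, 2.628, -0.0]
ft_force: [-0.4, 0.3, -1.2]
width: 41.0
grasp_force: 30.0
```

Run:
```python
from h import *
c=go(433.7,227.3,15.2,.41)
```

```text
wz 0.01  shift [-0.    0.02  4.39] tilt [ 0. -0. -1.]
```

Call:
step_arm:
  plan:
    - [-1,0,0.02,0.6,0,0,0]
    - [-1,0,0,0.9,0,0,0]
    - [-1,0,0,0.9,0,0,0]
    - [-1,0,0,0.8,0,0,0]
    - [-1,0,0,0.5,0,0,0]
    - [-1,0,0,0.3,0,0,0]
    - [-1,0,0,0,0,0,0]
    - [-1,0,0,0.2,0,0,0]
    - [-1,0,0,0.12,0,0,0]
    - [-1,0,0,0.05,0,0,0]
    - [-1,0,0,0,0,0,0]
    - [-1,0,0,0,0,0,0]

```text
t: 67.32
ee_pos: [433.9, 227.8, 16.4]
orientation: [1.721, 2.628, 0.0]
ft_force: [0.9, 1.0, -1.2]
width: 41.0
grasp_force: 30.0
```

Call:
step_arm:
  plan:
    - [-1,0,0,0.02,0,0,0]
    - [-1,0,0,0,0,0,0]
    - [0.2,0,0,0,0,0,0]
    - [1,0,0,0,0,0,0]
    - [1,0,0,0,0,0,0]
    - [1,0,0,0,0,0,0]
    - [1,0,0,-0.6,0,0,0]
    - [1,0,0,-0.95,0,0,0]
    - [1,0,0,-0.95,0,0,0]
    - [1,0,0,-0.95,0,0,0]
    - [1,0,0,-0.95,0,0,0]
    - [1,0,0,0,0,0,1]
    - [1,0,0,0,0,0,1]
    - [1,0,0,0,0,0,1]
    - [1,0,0,0,0,0,0.42]
    - [1,0,0,0,0,0,0]

```text
t: 69.32
ee_pos: [433.6, 227.6, 235.1]
orientation: [-2.22, -2.223, 0.0]
ft_force: [0.3, 0.1, 0.8]
width: 87.8
grasp_force: 0.0
```

Call:
step_arm:
  plan:
    - [1,-0.87,0.09,0,0,0,0]
    - [1,-0.87,0.09,0,0,0,0]
    - [1,-0.87,0.09,0,0,0,0]
    - [1,-0.87,0.09,0,0,0,0]
    - [1,-0.87,0.09,0,0,0,0]
    - [1,-0.87,0.09,0,0,0,0]
    - [1,-0.87,0.09,0,0,0,0]
    - [1,-0.87,0.09,0,0,0,0]
    - [1,-0.87,0.09,0,0,0,0]
    - [1,-0.87,0.09,0,0,0,0]
    - [1,-0.87,0.09,0,0,0,0]
    - [1,-0.87,0.08,0,0,0,0]
    - [1,-0.85,0.08,0,0,0,0]
    - [1,0,0,0.8,0,0,0]
    - [1,0,0,0.9,0,0,0]
    - [1,0,0,0.9,0,0,0]
    - [1,0,0,0.4,0,0,0]
    - [1,0,0,0,0,0,0]
    - [1,0,0,0,0,0,0]

```text
t: 71.7
ee_pos: [492.8, -337.5, 86.7]
orientation: [2.218, 2.221, 0.001]
ft_force: [1.2, -0.6, 0.5]
width: 87.8
grasp_force: 0.0
```

Run:
```python
from h import *
c=go(491,-336.7,11,0)
d=vision.get_image("top"); P=cloud(d); Z=P[...,2]
m=(np.hypot(P[...,0]-434,P[...,1]-227)<32)&(Z>25)&(Z<60); print(m.sum(),np.median(P[m],0),cv2.minAreaRect(P[m][:,:2].astype(np.float32))[0])
```

```text
wz 0.01  shift [ 0.02 -0.04  1.51] tilt [ 0.002 -0.001 -1.   ]
109 [434.21867488 226.60479415  38.15465026] (434.7473449707031, 227.3193817138672)
```

Call:
step_arm:
  plan:
    - [1,0.02,-0.02,0.5,0,0,0]
    - [1,0,0,0.5,0,0,0]
    - [1,0,0,0.3,0,0,0]
    - [1,0,0,0.18,0,0,0]
    - [1,0,0,0,0,0,0]
    - [-1,0,0,0,0,0,0]
    - [-1,0,0,0,0,0,0]
    - [-1,0,0,0,0,0,0]
    - [-1,0,0,0,0,0,0]
    - [-1,0,0,0,0,0,0]

```text
t: 73.0
ee_pos: [490.9, -336.0, 11.6]
orientation: [2.22, 2.222, 0.0]
ft_force: [0.1, 1.4, 4.1]
width: 59.3
grasp_force: 30.0
```

Run:
```python
from h import *
p=get_obs()["ee_pos"]; print(p); c=go(*p[:2],235,0);c=go(468.4,143.4,235,.41,cur=c)
```

```text
[ 490.94254471 -335.99404513   11.56442097]
wz 0.01  shift [ 0.    0.   -4.47] tilt [ 0. -0. -1.]
wz -3.42  shift [ 8.97  3.41 -0.  ] tilt [ 0. -0. -1.]
```

Call:
step_arm:
  plan:
    - [-1,0,0,-0.4,0,0,0]
    - [-1,0,0,-0.9,0,0,0]
    - [-1,0,0,-0.9,0,0,0]
    - [-1,0,0,-0.9,0,0,0]
    - [-1,0,0,-0.9,0,0,0]
    - [-1,0,0,-0.4,0,0,0]
    - [-1,0,0,0,0,0,-0.5]
    - [-1,0,0,0,0,0,-0.9]
    - [-1,0,0,0,0,0,-0.9]
    - [-1,0,0,0,0,0,-0.7]
    - [-1,0,0,0,0,0,-0.42]
    - [-1,0,0,0,0,0,0]

```text
t: 74.5
ee_pos: [490.4, -335.6, 231.8]
orientation: [1.722, 2.628, -0.0]
ft_force: [-0.3, 0.8, -2.2]
width: 58.9
grasp_force: 30.0
```

Call:
step_arm:
  plan:
    - [-1,0.47,0.18,0,0,0,0]
    - [-1,0.77,0.3,0,0,0,0]
    - [-1,0.77,0.3,0,0,0,0]
    - [-1,0.77,0.3,0,0,0,0]
    - [-1,0.77,0.3,0,0,0,0]
    - [-1,0.77,0.3,0,0,0,0]
    - [-1,0.77,0.3,0,0,0,0]
    - [-1,0.77,0.3,0,0,0,0]
    - [-1,0.77,0.3,0,0,0,0]
    - [-1,0.77,0.28,0,0,0,0]
    - [-1,0.78,0.28,0,0,0,0]
    - [-1,0.79,0.28,0,0,0,0]
    - [-1,0,0,0,0,0,0]
    - [-1,0,0,0,0,0,0]

```text
t: 76.25
ee_pos: [467.3, 143.8, 231.2]
orientation: [-1.72, -2.629, 0.001]
ft_force: [-0.3, 0.4, -2.1]
width: 59.2
grasp_force: 30.0
```

Run:
```python
from h import *
c=go(468.6,143.4,12.2,.41)
```

```text
wz 0.02  shift [-0.02  0.02  4.38] tilt [-0. -0. -1.]
```

Call:
step_arm:
  plan:
    - [-1,-0.01,0.02,0.6,0,0,0]
    - [-1,0,0,0.9,0,0,0]
    - [-1,0,0,0.9,0,0,0]
    - [-1,0,0,0.8,0,0,0]
    - [-1,0,0,0.5,0,0,0]
    - [-1,0,0,0.3,0,0,0]
    - [-1,0,0,0,0,0,0]
    - [-1,0,0,0.2,0,0,0]
    - [-1,0,0,0.1,0,0,0]
    - [-1,0,0,0.03,0,0,0]
    - [-1,0,0,0,0,0,0]
    - [-1,0,0,0,0,0,0]

```text
t: 77.75
ee_pos: [469.5, 143.7, 14.9]
orientation: [1.721, 2.628, 0.0]
ft_force: [-0.2, 0.5, -2.5]
width: 59.3
grasp_force: 30.0
```

Call:
step_arm:
  plan:
    - [-1,0,0,0.06,0,0,0]
    - [-1,0,0,0,0,0,0]
    - [0.5,0,0,0,0,0,0]
    - [1,0,0,0,0,0,0]
    - [1,0,0,0,0,0,0]
    - [1,0,0,0,0,0,0]
    - [1,0,0,-0.6,0,0,0]
    - [1,0,0,-0.95,0,0,0]
    - [1,0,0,-0.95,0,0,0]
    - [1,0,0,-0.95,0,0,0]
    - [1,0,0,-0.95,0,0,0]
    - [1,0,0,0,0,0,1]
    - [1,0,0,0,0,0,1]
    - [1,0,0,0,0,0,1]
    - [1,0,0,0,0,0,0.42]
    - [1,0,0,0,0,0,0]

```text
t: 79.75
ee_pos: [469.2, 143.5, 231.6]
orientation: [-2.22, -2.223, 0.0]
ft_force: [0.4, 0.6, -0.3]
width: 88.0
grasp_force: 0.0
```

Call:
step_arm:
  plan:
    - [1,-0.81,0.05,0,0,0,0]
    - [1,-0.81,0.05,0,0,0,0]
    - [1,-0.81,0.05,0,0,0,0]
    - [1,-0.81,0.05,0,0,0,0]
    - [1,-0.81,0.05,0,0,0,0]
    - [1,-0.81,0.05,0,0,0,0]
    - [1,-0.81,0.04,0,0,0,0]
    - [1,-0.81,0.04,0,0,0,0]
    - [1,-0.81,0.04,0,0,0,0]
    - [1,-0.81,0.04,0,0,0,0]
    - [1,0,0,0,0,0,0]
    - [1,0,0,0.7,0,0,0]
    - [1,0,0,0.7,0,0,0]
    - [1,0,0,0.6,0,0,0]
    - [1,0,0,0,0,0,0]
    - [1,0,0,0,0,0,0]

```text
t: 81.75
ee_pos: [493.2, -261.1, 132.6]
orientation: [2.219, 2.223, 0.0]
ft_force: [0.1, 0.0, 0.4]
width: 88.0
grasp_force: 0.0
```

Run:
```python
from h import *
c=go(491.9,-261.9,38,0)
d=vision.get_image("top"); P=cloud(d); Z=P[...,2]
m=(np.hypot(P[...,0]-468,P[...,1]-143)<55)&(Z>38)&(Z<60); print(m.sum(),np.median(P[m],0),cv2.minAreaRect(P[m][:,:2].astype(np.float32)))
m=(np.hypot(P[...,0]-434,P[...,1]-227)<32)&(Z>25)&(Z<60); print(m.sum(),np.median(P[m],0),cv2.minAreaRect(P[m][:,:2].astype(np.float32))[0])
```

```text
wz 0.01  shift [-0.02 -0.03  1.89] tilt [ 0.001 -0.    -1.   ]
520 [469.84319358 143.23250106  48.67738664] ((470.5785827636719, 143.96121215820312), (59.737178802490234, 78.07283020019531), 23.66156005859375)
110 [434.11298097 227.21199405  38.47566429] (435.559814453125, 228.21766662597656)
```

Box is back within about 1 mm. Now the bottle.

Call:
step_arm:
  plan:
    - [1,-0.01,-0.02,0.5,0,0,0]
    - [1,0,0,0.6,0,0,0]
    - [1,0,0,0.5,0,0,0]
    - [1,0,0,0.28,0,0,0]
    - [1,0,0,0,0,0,0]
    - [-1,0,0,0,0,0,0]
    - [-1,0,0,0,0,0,0]
    - [-1,0,0,0,0,0,0]
    - [-1,0,0,0,0,0,0]
    - [-1,0,0,0,0,0,0]
    - [-1,0,0,0,0,0,0]

```text
t: 83.18
ee_pos: [491.7, -261.9, 37.7]
orientation: [2.221, 2.222, 0.0]
ft_force: [-0.1, 1.0, 1.5]
width: 40.1
grasp_force: 30.0
```

Run:
```python
from h import *
p=get_obs()["ee_pos"]; print(p); c=go(*p[:2],250,0);c=go(509,67.1,250,.41,cur=c)
```

```text
[ 491.74707988 -261.90613606   37.74388046]
wz 0.01  shift [ 0.    0.   -4.25] tilt [ 0. -0. -1.]
wz -3.42  shift [ 5.9   2.94 -0.  ] tilt [ 0. -0. -1.]
```

Call:
step_arm:
  plan:
    - [-1,0,0,-0.4,0,0,0]
    - [-1,0,0,-0.8,0,0,0]
    - [-1,0,0,-0.8,0,0,0]
    - [-1,0,0,-0.8,0,0,0]
    - [-1,0,0,-0.8,0,0,0]
    - [-1,0,0,-0.65,0,0,0]
    - [-1,0,0,0,0,0,-0.5]
    - [-1,0,0,0,0,0,-0.9]
    - [-1,0,0,0,0,0,-0.9]
    - [-1,0,0,0,0,0,-0.7]
    - [-1,0,0,0,0,0,-0.42]
    - [-1,0,0,0,0,0,0]

```text
t: 84.68
ee_pos: [491.4, -261.7, 249.9]
orientation: [-1.721, -2.627, 0.0]
ft_force: [-0.5, 0.2, -1.2]
width: 40.0
grasp_force: 30.0
```

Call:
step_arm:
  plan:
    - [-1,0.3,0.15,0,0,0,0]
    - [-1,0.7,0.35,0,0,0,0]
    - [-1,0.7,0.35,0,0,0,0]
    - [-1,0.7,0.35,0,0,0,0]
    - [-1,0.7,0.35,0,0,0,0]
    - [-1,0.7,0.35,0,0,0,0]
    - [-1,0.7,0.35,0,0,0,0]
    - [-1,0.7,0.35,0,0,0,0]
    - [-1,0.7,0.34,0,0,0,0]
    - [-1,0,0,0,0,0,0]
    - [-1,0,0,0,0,0,0]

```text
t: 86.05
ee_pos: [508.0, 67.5, 250.1]
orientation: [-1.72, -2.629, 0.001]
ft_force: [0.3, -0.7, -0.9]
width: 40.1
grasp_force: 30.0
```

Run:
```python
from h import *
c=go(509,67.1,38.3,.41)
```

```text
wz 0.02  shift [-0.01  0.02  4.24] tilt [-0. -0. -1.]
```

Call:
step_arm:
  plan:
    - [-1,-0.01,0.02,0.6,0,0,0]
    - [-1,0,0,0.9,0,0,0]
    - [-1,0,0,0.9,0,0,0]
    - [-1,0,0,0.7,0,0,0]
    - [-1,0,0,0.5,0,0,0]
    - [-1,0,0,0.25,0,0,0]
    - [-1,0,0,0,0,0,0]
    - [-1,0,0,0.2,0,0,0]
    - [-1,0,0,0.1,0,0,0]
    - [-1,0,0,0.03,0,0,0]
    - [-1,0,0,0,0,0,0]
    - [-1,0,0,0,0,0,0]

```text
t: 87.55
ee_pos: [509.8, 67.3, 41.4]
orientation: [1.721, 2.628, 0.0]
ft_force: [-0.5, -0.5, -0.4]
width: 39.9
grasp_force: 30.0
```

Call:
step_arm:
  plan:
    - [-1,0,0,0.06,0,0,0]
    - [-1,0,0,0,0,0,0]
    - [0.2,0,0,0,0,0,0]
    - [1,0,0,0,0,0,0]
    - [1,0,0,0,0,0,0]
    - [1,0,0,0,0,0,0]
    - [1,0,0,-0.6,0,0,0]
    - [1,0,0,-0.9,0,0,0]
    - [1,0,0,-0.9,0,0,0]
    - [1,0,0,-0.9,0,0,0]
    - [1,0,0,-0.8,0,0,0]
    - [1,-0.8,-0.4,0,0,0,0]
    - [1,-0.8,-0.4,0,0,0,0]
    - [1,-0.8,-0.4,0,0,0,0]
    - [1,-0.8,-0.4,0,0,0,0]
    - [1,-0.8,-0.4,0,0,0,0]
    - [1,-0.8,-0.4,0,0,0,0]
    - [1,0,0,0,0,0,0]
    - [1,0,0,0,0,0,0]

```text
t: 89.92
ee_pos: [495.3, -200.3, 243.0]
orientation: [-1.722, -2.627, -0.0]
ft_force: [-0.2, 0.1, -0.5]
width: 88.0
grasp_force: 0.0
```

Run:
```python
from h import *
d=vision.get_image("top"); P=cloud(d); Z=P[...,2]
for c,r,a,b in(((468,143),55,38,60),((434,227),32,25,60),((509,67),30,80,110)):
    m=(np.hypot(P[...,0]-c[0],P[...,1]-c[1])<r)&(Z>a)&(Z<b); print(m.sum(),np.median(P[m],0).round(1),cv2.minAreaRect(P[m][:,:2].astype(np.float32)))
cv2.imwrite("pics/end.png",cv2.resize(d["pixels"][115:275,180:400,::-1],None,fx=3.6,fy=3.6,interpolation=cv2.INTER_CUBIC))
```

```text
519 [469.7 143.3  48.6] ((470.5060119628906, 144.07327270507812), (59.62123489379883, 77.6740493774414), 23.885417938232422)
109 [434.4 226.9  38.5] ((434.9432067871094, 227.67971801757812), (40.6007194519043, 39.35131072998047), 47.55784225463867)
75 [508.4  67.9  92.9] ((510.2026672363281, 68.0645751953125), (26.755062103271484, 23.091487884521484), 1.9867936372756958)
```

View pics/end.png

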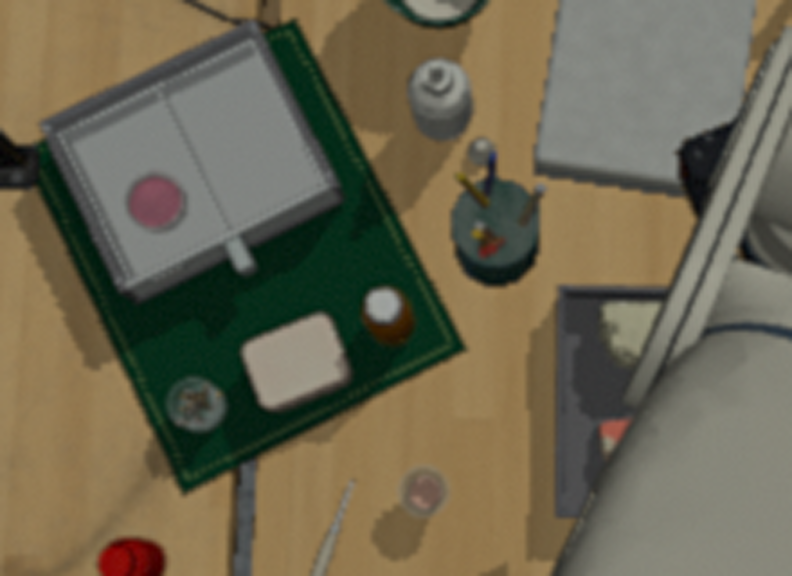

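The jar (crop 196,403), box (296,362) and bottle (387,312) stand where they began, within about 1 mm. The pull (240,255) is back at its starting pixel, the tin is in the drawer and the denture is in the pan.

```bash
python3 -c "
from workcell import ctrl
print(ctrl.close_job())"
```

```text
the job is handed in; nothing more can be done
None
```

The job is handed in, verdict not shown: the denture lies flat in the case pan, the drawer is shut with the wax tin inside, and the box, jar and bottle are back upright within about 1 mm of their start by camera, at about 90 s of the 149 s allowed.

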